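# Load the lamp-pack charging dock

### The arm

A 6-joint arm with a two-finger parallel gripper is mounted at the origin on the work surface. World frame = base frame: x ahead of the robot, y to its left, z up, the work surface at z = 0. Lengths are in m, angles in degrees, forces in N, time in s.
With the tool pointing down it reaches from about 0.375 to 0.9 m from the base axis. Payload 3.1 kg.
Tool frame: the origin (TCP) lies at the very end of the fingers, on their centre line; the grasp point (between the pads) lies 19 mm behind it; z points along the fingers, y is the line along which they close (so a half turn about z gives the same grasp; the last joint's range is limited). The gripper opens to 87 mm and grips with 3 to 60 N. Pads are 19 mm wide; open, the fingers measure 117 mm over their backs; the gripper's body (75 mm by 190 mm) begins 51 mm behind the grasp point.
Start: joints at [-80.644, 30.224, 82.088, -0, 67.689, -10.227], TCP at [0.21, -0.589, 0.223] pointing down, gripper open.
Joint ranges: [-176.69, 176.69], [-43.24, 126.21], [12.49, 139.97], [-82, 262], [0, 151.66], [-163.58, 163.58]. Speed limits (degrees/s): [159.86, 159.86, 180, 180, 180, 180].

### API

Orientations are given as a 3x3 rotation matrix whose columns are the frame's x, y, z axes.
In Python, from rig import readout, viewer, ticket gives the robot as it stands.
- The arm moves only by the tool send_rows, never from a script. Its argument "moves" is a list of rows, each a list of 6 numbers: the shift along the tool's x, y, z in units of 250 mm (1.0 is 250 mm), then the turn, a rotation vector about the tool's x, y, z in units of 90 degrees (1.0 is 90 degrees). A call has 1 to 12 rows; each row is the pose to reach, as a shift and turn from the pose commanded when the call began, along the tool's axes at that moment; what a row does not reach only later rows make up. A row lasts 1/10 s, in which the tool goes at most 50 mm and 8.59 degrees, less where a joint would pass 70% of its speed; a pose out of reach is approached as far as the arm can. A call with a number of a shift or a turn outside -1 to 1 is refused whole. A call with a gripper value outside its range is refused whole. "grip" is the opening, from 0 (shut) to 1 (fully open), set as the call begins (left out, the last holds). The fingers move at their own pace and stop on an object; the grip force is fixed at half the most. Time passes only in rows, so rows that repeat a pose let the fingers close. It gives the time, the measured TCP pose, the force, the opening and the grip force at its end, in the units of the state.
- readout.read_state(): the state, without advancing time (a new reading comes with each control period).
- viewer.capture(name): name is "scene" or "top"; returns (picture, depth): 420x560x3 uint8, red, green, blue; 420x560 float32, m along the optical axis (not along the pixel's ray), 0 where there is no reading.
- viewer.camera_info(name): a dict with "fx", "fy", "cx", "cy" (pixels), "R" (3x3) and "t" (3): a world point X has camera coordinates R X + t. Camera axes: x right, y down, z forward; pixel columns grow to the right and rows downward; lengths in m; the calibration is good to about 2 mm. A picture is of the moment at which its call begins. camera_info takes no time and is no camera call.
- ticket.hand_in(): hands the job in; it is judged then, once.
The state is a dict: "time_s": time; "joint_positions": joint angles; "qvel": joint speeds; "tau": joint torques, N m; "position": TCP position; "tcp_rot": TCP orientation; "force": force on the tool from outside, world axes, zero at the start; "moment": the same for the moment, N m; "opening": opening from 0.0 (shut) to 1.0 (fully open); "grasp_force": force on a finger pad.
Only numpy, scipy, OpenCV 4.12 (cv2) and the standard library are available. Lean on these libraries where they do the work, as an engineer would, in place of code of your own. Each camera call takes 0.05 s, during which the arm holds its last target. There are 200 camera calls.

### The job

Put the flat lamp packs on charge: first switch the charging dock off with its lever, before anything is loaded, and leave it off while you load. Then slide every pack on the bench nose first, fully home into a slot of its own, and press every loose supply plug flush into a socket of the supply box. When all are in, switch the dock on; leave the other things on the bench where they are.

Things in the scene. Friction and masses are not known exactly. Their poses are not given: they have to be found in the camera images.
- dock: fixed grey charging dock, 316 mm wide (y), four flat slots side by side opening towards the robot. Origin: on the bench, below the middle of the mouths; x points into the slots. Open apron, 12 mm high, x = -70 to 0; slots under a roof (top 35 mm above the bench), x = 0 to 76; rear housing 46 mm high, x = 76 to 132, its front face is the slots' end stop. Slots 76 mm apart.
- bay0 (a point): the first (leftmost, +y) slot: centre of its mouth, on its floor 12 mm above the bench; x points into the slot. 65 mm wide, 17 mm high, 76 mm deep; low tapered guides (24 mm above the bench) reach 21 mm out between slots. A pack that is home has its nose on the stop, its origin 16 mm inside the mouth, its rib just outside.
- bay1 (a point): the second slot: centre of its mouth, on its floor 12 mm above the bench; x points into the slot. 65 mm wide, 17 mm high, 76 mm deep; low tapered guides (24 mm above the bench) reach 21 mm out between slots. A pack that is home has its nose on the stop, its origin 16 mm inside the mouth, its rib just outside.
- bay2 (a point): the third slot: centre of its mouth, on its floor 12 mm above the bench; x points into the slot. 65 mm wide, 17 mm high, 76 mm deep; low tapered guides (24 mm above the bench) reach 21 mm out between slots. A pack that is home has its nose on the stop, its origin 16 mm inside the mouth, its rib just outside.
- bay3 (a point): the fourth (rightmost) slot: centre of its mouth, on its floor 12 mm above the bench; x points into the slot. 65 mm wide, 17 mm high, 76 mm deep; low tapered guides (24 mm above the bench) reach 21 mm out between slots. A pack that is home has its nose on the stop, its origin 16 mm inside the mouth, its rib just outside.
- switch (a joint): toggle lever in the middle of the dock's rear housing, in rad: 0 = off (leans towards the robot, the dock's -x), 1.0 = on (leans away, +x), 0.5 = upright; it stays where it is left and about 1 N at the knob moves it. 60 mm from pivot to knob; pivot 68 mm above the bench, 104 mm behind the slots' mouths, in a block 70 (x) x 50 mm whose top is 71 mm above the bench.
- switch_tip (a point): centre of the round black knob (26 mm across) at the free end of that lever, 0.12 to 0.13 m above the bench; from off to on it moves about 58 mm along the dock's x.
- supply: supply box fixed to the bench, grey, 100 (x) x 176 (y) x 45 mm (z), with two rectangular sockets in its top. Origin: centre of the underside; varying place and yaw.
- socket0 (a point): the left-hand (+y) socket of the supply box: centre of its mouth, on the box's top face 45 mm above the bench; 53 (x) x 39 mm (y), 22 mm deep, chamfered. A plug that is home has its flange flat on the top face, its origin 18 mm below this point and its x along the box's x (either way).
- socket1 (a point): the right-hand socket of the supply box: centre of its mouth, on the box's top face 45 mm above the bench; 53 (x) x 39 mm (y), 22 mm deep, chamfered. A plug that is home has its flange flat on the top face, its origin 18 mm below this point and its x along the box's x (either way).
- pack0: flat lamp pack, lies flat: black slab 120 (x) x 62 (y) x 14 mm, grey upright grip rib 36 (x) x 18 (y) x 30 mm on top near the rear end (centred at x = -40 mm, 14 to 44 mm above the underside), brass contacts at the nose, x = +60 mm. About 0.22 kg. Origin: centre of the underside; x from rib end to nose, z up. May be absent.
- pack1: flat lamp pack, lies flat: black slab 120 (x) x 62 (y) x 14 mm, grey upright grip rib 36 (x) x 18 (y) x 30 mm on top near the rear end (centred at x = -40 mm, 14 to 44 mm above the underside), brass contacts at the nose, x = +60 mm. About 0.22 kg. Origin: centre of the underside; x from rib end to nose, z up. May be absent.
- pack2: flat lamp pack, lies flat: black slab 120 (x) x 62 (y) x 14 mm, grey upright grip rib 36 (x) x 18 (y) x 30 mm on top near the rear end (centred at x = -40 mm, 14 to 44 mm above the underside), brass contacts at the nose, x = +60 mm. About 0.22 kg. Origin: centre of the underside; x from rib end to nose, z up. May be absent.
- pack3: flat lamp pack, lies flat: black slab 120 (x) x 62 (y) x 14 mm, grey upright grip rib 36 (x) x 18 (y) x 30 mm on top near the rear end (centred at x = -40 mm, 14 to 44 mm above the underside), brass contacts at the nose, x = +60 mm. About 0.22 kg. Origin: centre of the underside; x from rib end to nose, z up. May be absent.
- plug0: supply plug, loose block: grey body 50 (x) x 36 (y) x 18 mm (z) below, a black flange 66 x 54 x 8 mm on it (18 to 26 mm up), and a black grip fin 44 (x) x 14 (y) x 28 mm on top (26 to 54 mm up). About 0.16 kg. Origin: centre of the underside, z up; it fits its socket either way round (half turn). May be absent.
- plug1: supply plug, loose block: grey body 50 (x) x 36 (y) x 18 mm (z) below, a black flange 66 x 54 x 8 mm on it (18 to 26 mm up), and a black grip fin 44 (x) x 14 (y) x 28 mm on top (26 to 54 mm up). About 0.16 kg. Origin: centre of the underside, z up; it fits its socket either way round (half turn). May be absent.
- spray_can: blue can, 60 mm across, 140 mm high - bystander, to be left where it is
- big_socket: steel socket, a tube 42 mm across, 45 mm high - bystander, to be left where it is
- bearing: steel bearing ring 62 mm across, 18 mm high - bystander, to be left where it is
- wrench: steel wrench lying flat behind the dock - bystander, to be left where it is

How it is judged:
By the outcome, as a careful person would: the job done as asked, in the order asked, and still so for the second after the job is handed in, with the robot touching nothing.
Of pack0, pack1, pack2, pack3 only 3 to 4 are there at a start; the rules pass over those that are not, and their reading is None.
Of plug0, plug1 only 1 to 2 are there at a start; the rules pass over those that are not, and their reading is None.
At some moment in a run one of pack0, pack1, pack2, pack3, plug0, plug1 may be knocked a few centimetres aside while the robot is not near it.
Once in a run the grip may slacken for a moment while it holds something.
It also fails if it takes over 210 s, if anything falls off the work surface, if the arm or the gripper's body presses on something with over 40 N, if the wrist force passes 120 N, or if a joint passes its speed limit or range.

## Working session

There is one attempt and no reset: what is moved stays moved. The work goes in short steps, Python scripts to look and compute and a tool call to move; the robot and the scene stay as the last step left them, time stands still between calls to the robot, and variables do not carry over. Pictures are saved under pics/ and viewed, at most 14 in all, crops included, and the job is handed in when it is done.

Besides the shell and the picture viewer there is one more tool, called after ">>>" in YAML: its name, and indented under it one key for each argument. send_rows: Moves the arm, as the interface text tells. Shifts and turns lie within -1 to 1; 1 stands for 250 mm of shift or 90 degrees of turn. Its arguments: {"type":"object","properties":{"moves":{"type":"array"},"grip":{"type":"number"}},"required":["moves"]}

```bash
ls; mkdir -p pics
python3 - <<'E'
from rig import readout, viewer
import cv2, numpy as np
s=readout.read_state(); print(s)
for n in("scene","top"):
    im,d=viewer.capture(n); cv2.imwrite(f"pics/{n}0.png",im[:,:,::-1]); np.save(f"pics/{n}0.npy",d)
    c=viewer.camera_info(n); print(n,c)
E
```

```text
pics
{'time_s': 0.0, 'joint_positions': array([-8.06438503e+01,  3.02784849e+01,  8.21565476e+01, -4.46272624e-04,
        6.76881818e+01, -1.02289941e+01]), 'qvel': array([ 0.07924574,  0.09514161, -0.02640999,  0.09785447,  0.0321339 ,
       -0.00238439]), 'tau': array([ 6.37379944e-04, -4.40038669e+01, -1.76591563e+01,  6.33929973e-02,
        5.79287577e-02, -1.56319124e-04]), 'position': array([ 0.20939227, -0.58810598,  0.22157589]), 'tcp_rot': array([[ 9.42143473e-01,  3.35209709e-01, -3.56717555e-04],
       [ 3.35209690e-01, -9.42141161e-01,  2.12071410e-03],
       [ 3.74805666e-04, -2.11759213e-03, -9.99997688e-01]]), 'force': array([0.64891691, 0.75986306, 0.14699612]), 'moment': array([0.01965054, 0.00121138, 0.04494856]), 'grasp_force': 0.0, 'opening': 1.0019048744143155}
scene {'fx': 430.79411127509707, 'fy': 430.79411127509707, 'cx': 281.0868413985008, 'cy': 206.91854554347876, 'R': array([[ 0.73270332,  0.68045463, -0.01128456],
       [ 0.54656139, -0.59824687, -0.58597895],
       [-0.40548305,  0.42318102, -0.8102477 ]]), 't': array([-0.39163947, -0.27438448,  1.57317152])}
top {'fx': 394.4709327284601, 'fy': 394.4709327284601, 'cx': 278.6609373807708, 'cy': 205.63615173069306, 'R': array([[-0.00868851, -0.99981122,  0.01737915],
       [-0.99628002,  0.00716508, -0.08587656],
       [ 0.08573582, -0.01806064, -0.9961542 ]]), 't': array([-0.03591334,  0.56235304,  1.05946308])}
```

View pics/scene0.png

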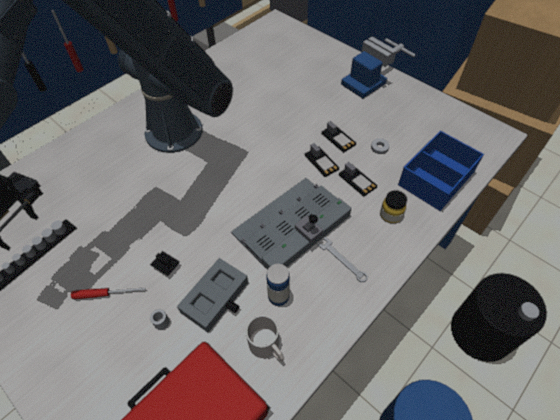

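View pics/top0.png

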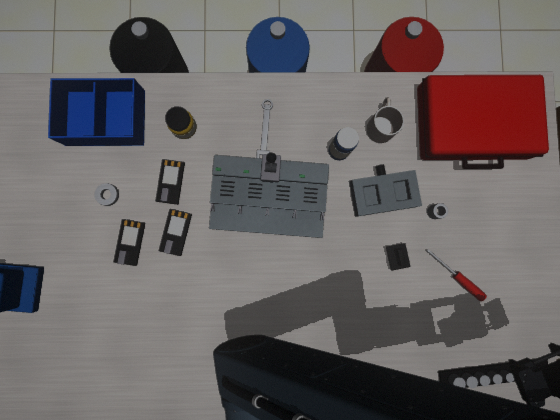

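Top view: three packs at about (170,182), (174,232) and (129,242), all with the nose pointing away from the robot. One plug is at (397,256) and the supply box at (385,190). The dock is at (268,195) with its knob at (271,157), leaning away, so it is on. The scene view shows no further packs or plugs.

```bash
cat > lib.py <<'E'
import numpy as np, cv2
from rig import readout, viewer
def cap(n):
    im,d=viewer.capture(n); return im[:,:,::-1].copy(),d
def ray(n,u,v):
    c=viewer.camera_info(n);R,t=c["R"],c["t"]
    return -R.T@t, R.T@np.array([(u-c["cx"])/c["fx"],(v-c["cy"])/c["fy"],1.])
def onplane(n,u,v,z):
    o,d=ray(n,u,v); return o+d*(z-o[2])/d[2]
def proj(n,X):
    c=viewer.camera_info(n);p=c["R"]@np.asarray(X,float)+c["t"]
    return np.array([c["fx"]*p[0]/p[2]+c["cx"],c["fy"]*p[1]/p[2]+c["cy"]])
def cloud(n,d):
    c=viewer.camera_info(n);v,u=np.mgrid[:d.shape[0],:d.shape[1]]
    P=np.stack([(u-c["cx"])/c["fx"]*d,(v-c["cy"])/c["fy"]*d,d],-1)
    return (P-c["t"])@c["R"]
def tri(a,b):  # a=(name,u,v): midpoint of two rays, and gap
    (o1,d1),(o2,d2)=ray(*a),ray(*b)
    s=np.linalg.lstsq(np.c_[d1,-d2],o2-o1,rcond=None)[0]
    p,q=o1+s[0]*d1,o2+s[1]*d2
    return (p+q)/2,np.linalg.norm(p-q)
E
python3 - <<'E'
from lib import *
im=cv2.imread("pics/top0.png"); d=np.load("pics/top0.npy"); P=cloud("top",d)
for nm,(u,v) in dict(bench=(200,290),apron=(268,220),roof=(268,200),house=(240,168),box=(385,208),plug=(397,245),fin=(397,256),p0=(170,170)).items():
    print(nm,np.round(P[v-1:v+2,u-1:u+2].reshape(-1,3).mean(0),4),np.round(P[v-1:v+2,u-1:u+2,2].std(),4))
a=cv2.resize(im[90:280,80:350],None,fx=2.95,fy=2.95,interpolation=cv2.INTER_CUBIC)
cv2.imwrite("pics/cropA.png",a)
sc=cv2.imread("pics/scene0.png")
b=np.vstack([cv2.resize(im[150:280,335:460],(400,416))[:300*2],]); 
b=np.hstack([cv2.resize(im[155:275,340:450],(396,432),interpolation=cv2.INTER_CUBIC),cv2.resize(sc[240:340,145:245],(400,400),interpolation=cv2.INTER_CUBIC)[:432] if 0 else cv2.resize(sc[235:343,145:245],(400,432),interpolation=cv2.INTER_CUBIC)])
cv2.imwrite("pics/cropB.png",b)
E
```

```text
bench [ 0.3329  0.1776 -0.    ] 0.0014
apron [ 0.5234 -0.0107  0.0129] 0.0012
roof [ 0.5768 -0.0113  0.0343] 0.0015
house [0.6634 0.064  0.0457] 0.0015
box [ 0.5517 -0.3274  0.0465] 0.0017
plug [ 0.4515 -0.364   0.0231] 0.0087
fin [ 0.4223 -0.3577  0.0399] 0.0073
p0 [0.6647 0.261  0.014 ] 0.0019
```

View pics/cropA.png

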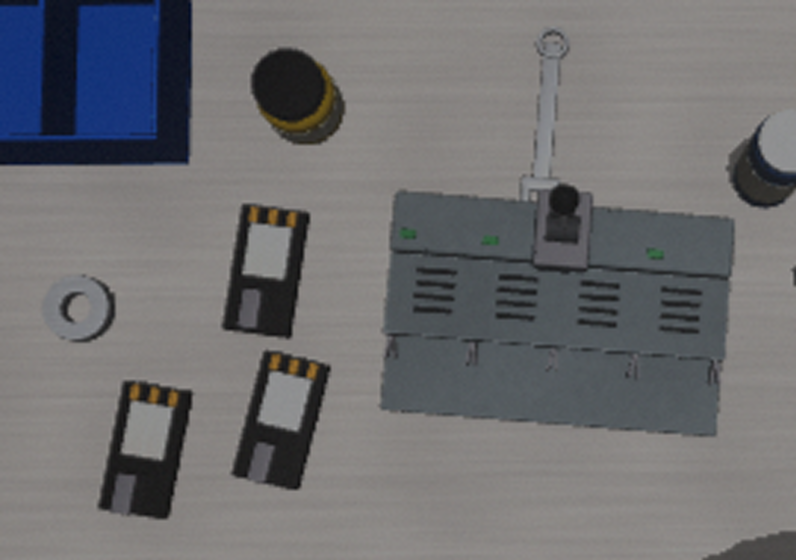

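View pics/cropB.png

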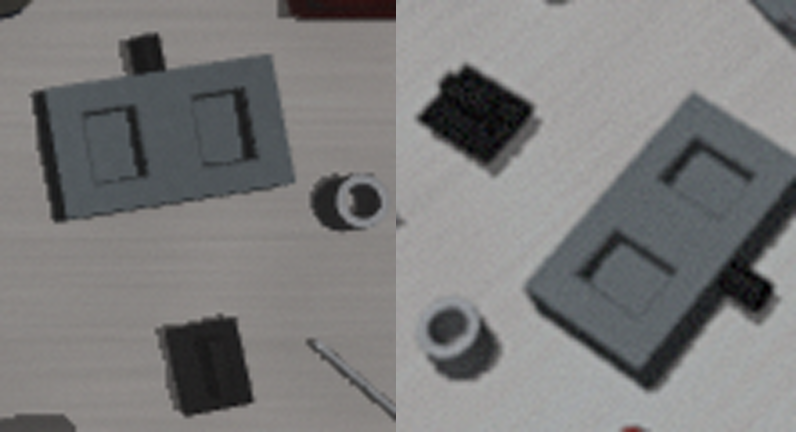

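Dock mouths run along crop row 333→358, with the guides visible and the slots free. Both sockets and the plug's fin (running along the picture's vertical) are clear. Next I measure everything.

```bash
cat > meas.py <<'E'
from lib import *
def line_fit(pts): 
    vx,vy,x,y=cv2.fitLine(np.float32(pts),cv2.DIST_HUBER,0,.01,.01).ravel(); return np.array([x,y]),np.array([vx,vy])
def packs(im,P):
    # black slab mask, filled; pose from rect of its top-face points
    g=im.max(2); m=(g<70).astype(np.uint8)
    m=cv2.morphologyEx(m,cv2.MORPH_CLOSE,np.ones((9,9)))
    out=[]
    for c in cv2.findContours(m,cv2.RETR_EXTERNAL,cv2.CHAIN_APPROX_NONE)[0]:
        (cx,cy),(w,h),a=cv2.minAreaRect(c); w,h=sorted((w,h))
        if 20<w<34 and 36<h<56:
            mm=np.zeros_like(m); cv2.drawContours(mm,[c],-1,1,-1)
            Q=P[(mm>0)&(P[...,2]>.008)&(P[...,2]<.02)]
            r=cv2.minAreaRect(np.float32(Q[:,:2]*1000)); b=cv2.boxPoints(r)
            rib=P[(mm>0)&(P[...,2]>.034)&(P[...,2]<.06)]
            out.append((np.round((cx,cy)),np.round(r[0],1),np.round(r[1],1),round(r[2],1),np.round(np.median(Q[:,2])*1000,1),np.round(np.median(rib,0)*1000,1) if len(rib) else None,len(rib)))
    return out
E
python3 - <<'E'
from meas import *
im=cv2.imread("pics/top0.png"); d=np.load("pics/top0.npy"); P=cloud("top",d)
print("cam",np.round(ray("top",0,0)[0],3),np.round(ray("scene",0,0)[0],3))
for p in packs(im,P): print(p)
# dock
B,G,R=[im[...,i].astype(int) for i in range(3)]
def region(x0,x1,y0,y1):
    m=np.zeros(im.shape[:2],bool); m[y0:y1,x0:x1]=1; return m
grey=((B-R)>3).astype(np.uint8)
grey=cv2.morphologyEx(grey,cv2.MORPH_CLOSE,np.ones((7,7)))
for nm,r in (("dock",region(190,345,145,250)),("box",region(345,435,155,225))):
    c=max(cv2.findContours(grey*r.astype(np.uint8),cv2.RETR_EXTERNAL,cv2.CHAIN_APPROX_NONE)[0],key=cv2.contourArea)
    for z in ((.012,.046) if nm=="dock" else (.045,)):
        W=np.array([onplane("top",u,v,z)[:2] for u,v in c[:,0]])*1000
        h=cv2.minAreaRect(np.float32(W)); print(nm,z,cv2.contourArea(c),h); print(np.round([proj("top",[*(q/1000),z]) for q in cv2.boxPoints(h)],1).tolist())
    Q=P[(grey>0)&region(0,1,0,1)] if 0 else None
# roof/apron step and housing step edges by depth
D=P[region(205,335,150,242)]
for lo,hi,nm in ((.0075,.0175,"apron"),(.0295,.0395,"roof"),(.0415,.051,"house")):
    q=D[(D[:,2]>lo)&(D[:,2]<hi)]; r=cv2.minAreaRect(np.float32(q[:,:2]*1000)); print(nm,len(q),np.round(np.median(q[:,2]),4),r)
k=D[(D[:,2]>.11)]; print("knob",len(k),np.round(k.mean(0),4),k[:,2].max())
E
```

```text
cam [ 0.469 -0.021  1.104] [ 1.075 -0.563  1.109]
(array([129., 242.]), array([466.5, 371.9]), array([ 62.9, 120. ]), 79.9, np.float64(13.8), array([429.3, 377.5,  43.6]), 101)
(array([384., 123.]), array([ 779.8, -331.2]), array([74.9, 75.9]), 24.8, np.float64(12.4), array([ 788.7, -334.6,   46.4]), 213)
dock 0.012 8342.5 ((610.595703125, -13.628952026367188), (323.14337158203125, 246.0393524169922), 84.95436096191406)
[[323.5, 237.5], [329.5, 150.2], [215.1, 140.8], [206.8, 228.1]]
dock 0.046 8342.5 ((606.19189453125, -13.852203369140625), (313.0849304199219, 238.38087463378906), 84.95436096191406)
[[323.5, 237.5], [329.5, 150.2], [215.1, 140.8], [206.8, 228.1]]
box 0.045 2263.5 ((594.4895629882812, -333.2243347167969), (100.80648040771484, 177.21774291992188), 8.72689437866211)
[[357.8, 215.8], [421.8, 205.4], [414.8, 169.1], [351.2, 179.3]]
apron 2830 0.012 ((599.8425903320312, -21.830123901367188), (344.7273864746094, 242.07789611816406), 88.31279754638672)
roof 3144 0.035 ((641.6133422851562, -23.445724487304688), (330.85223388671875, 170.5498809814453), 85.07867431640625)
house 1927 0.0459 ((644.263671875, -27.107162475585938), (123.28478240966797, 333.2709655761719), 1.9427796602249146)
knob 129 [ 0.6027 -0.0198  0.4728] 1.104305682290844
```

```bash
cat > edges.py <<'E'
from meas import *
im=cv2.imread("pics/top0.png"); g=cv2.cvtColor(im,cv2.COLOR_BGR2GRAY).astype(float)
B,G,R=[cv2.GaussianBlur(im[...,i].astype(float),(0,0),.8) for i in range(3)]
BR=B-R
def edge(F,p,q,n=25,half=4,z=0.):
    """subpixel strongest edge of F near segment p-q; world line fit at height z (mm)"""
    p,q=np.float64(p),np.float64(q); t=(q-p)/np.linalg.norm(q-p); nn=np.array([-t[1],t[0]])
    s=np.arange(-half,half+.01,.1); W=[]
    for f in np.linspace(0,1,n):
        c=p+f*(q-p)+s[:,None]*nn
        pr=cv2.remap(F.astype(np.float32),np.float32(c[None,:,0]),np.float32(c[None,:,1]),cv2.INTER_CUBIC)[0]
        gr=np.abs(np.gradient(cv2.GaussianBlur(pr[None],(0,0),5)[0])); k=gr.argmax()
        W.append(onplane("top",*c[k],z)[:2]*1000)
    o,d=line_fit(W); W=np.array(W); res=(W-o)@np.array([-d[1],d[0]])
    return o,d,np.round(np.median(np.abs(res)),2)
def inter(a,b):
    s=np.linalg.solve(np.c_[a[1],-b[1]],b[0]-a[0]); return a[0]+s[0]*a[1]
E
python3 - <<'E'
from edges import *
S=2.95; C=lambda x,y:(80+x/S-.3,90+y/S-.3)
ang=lambda d:np.degrees(np.arctan2(d[1],d[0]))
fr=edge(BR,C(395,410),C(700,435),z=.012)
re1=edge(BR,C(405,192),C(525,203),z=.046); re2=edge(BR,C(600,208),C(728,218),z=.046)
lh=edge(BR,C(396,200),C(391,245),z=.046,half=3); rh=edge(BR,C(734,228),C(729,270),z=.046,half=3)
la=edge(BR,C(384,345),C(382,400),z=.012,half=3); ra=edge(BR,C(721,370),C(717,428),z=.012,half=3)
mo=edge(g,C(400,335),C(710,357),z=.035,n=60,half=2.5); st=edge(g,C(395,250),C(525,261),z=.046,half=2.5);st2=edge(g,C(600,267),C(728,276),z=.046,half=2.5)
for n,e in dict(fr=fr,re1=re1,re2=re2,mo=mo,st=st,st2=st2,lh=lh,rh=rh,la=la,ra=ra).items(): print(n,np.round(e[0],1),round(ang(e[1]),2),e[2])
psi=[ang(e[1])%180-90 for e in (fr,re1,re2,mo)]; print("yaw",psi)
y=np.radians(np.mean(psi)); ex=np.array([np.cos(y),np.sin(y)]); ey=np.array([-ex[1],ex[0]])
print("along x from mouth:",{n:round((e[0]-mo[0])@ex,1) for n,e in dict(fr=fr,re1=re1,re2=re2,st=st,st2=st2).items()})
print("y: ",{n:round(e[0]@ey,1) for n,e in dict(lh=lh,rh=rh,la=la,ra=ra).items()}, "mouth x", mo[0]@ex)
# knob: dark blob in both views
for n in("top","scene"):
    i=cv2.imread(f"pics/{n}0.png"); x0,y0=((255,145) if n=="top" else (298,205))
    m=(i.max(2)<38).astype(np.uint8)[y0:y0+32,x0:x0+32]
    print(n); print("\n".join("".join(" #"[v] for v in r) for r in m))
E
```

```text
fr [488.3   2.8] 84.93 0.18
re1 [694.9  61.4] 85.13 0.17
re2 [ 678.9 -116.1] 84.75 0.13
mo [557.3 -15.5] 85.5 1.15
st [638.3  68.9] 85.18 0.82
st2 [ 623.7 -110.7] 85.81 2.18
lh [671.6 137.8] -5.17 0.12
rh [ 646.  -174.6] -5.31 0.2
la [537.1 150.5] -4.14 0.18
ra [ 506.3 -162.8] -4.75 0.31
yaw [np.float32(-5.0685654), np.float32(-4.86895), np.float32(-5.2538834), np.float32(-4.4976807)]
along x from mouth: {'fr': np.float32(-70.2), 're1': np.float32(130.5), 're2': np.float32(129.9), 'st': np.float32(73.5), 'st2': np.float32(74.4)}
y:  {'lh': np.float32(194.9), 'rh': np.float32(-118.6), 'la': np.float32(196.1), 'ra': np.float32(-118.8)} mouth x 556.5265
top
                                
                                
                                
                                
                                
                                
                                
                                
              ###               
             #######            
            #########           
            #########           
            #########           
        
[... 956 characters left out ...]
           #####               
           #######              
            #######             
           ########             
            #######             
            #######             
            #######             
            #####               
               #                
                                
                                
               #                
             ##                 
             ##                 
                                
                                
 #                              
                                
                            #   
    #                 #         
      #                # ##     
       #
```

```bash
sed -i 's/np.ones((9,9))/np.ones((5,5))/; s/P\[\.\.\.,2\]<.02)\]/P[...,2]<.019)]/' meas.py
cat > box.py <<'E'
from meas import *
def dock_axes(y): 
    y=np.radians(y); ex=np.array([np.cos(y),np.sin(y)]); return ex,np.array([-ex[1],ex[0]])
O=np.array([557.,-9.5]); EX,EY=dock_axes(-5.05)
BAY=[O+EY*v for v in (114,38,-38,-114)]
E
python3 - <<'E'
from edges import *; from box import *
d=np.load("pics/top0.npy"); d[d==0]=np.nan; P=cloud("top",d)
print([b.round(1).tolist() for b in BAY])
for p in packs(im,P): print(p)
k,gap=tri(("top",271.,157.7),("scene",312.3,218.6)); print("knob",k.round(4),gap.round(4),"in dock",(k[:2]*1000-O)@EX,(k[:2]*1000-O)@EY)
# sockets: edges, crop B scale 3.6 offset (340,155)
C=lambda x,y:(340+x/3.6-.36,155+y/3.6-.36)
for nm,(a,b,c,dd) in dict(s0=((82,112),(136,106),(146,176),(94,184)),s1=((190,95),(245,88),(256,158),(205,167))).items():
    L=lambda p,q:edge(g,C(*(np.array(p)*.85+np.array(q)*.15)),C(*(np.array(q)*.85+np.array(p)*.15)),z=.045,half=2.5)
    e=[L(a,b),L(b,c),L(c,dd),L(dd,a)]; cor=[inter(e[i],e[(i+1)%4]) for i in range(4)]
    print(nm,np.round(cor,1).tolist(),"c",np.mean(cor,0).round(1),[np.linalg.norm(cor[i]-cor[i-1]).round(1) for i in range(4)],[f[2] for f in e])
# plug: flange
B8=(340,155)
Q=P[225:285,375:425]; m=(im[225:285,375:425].max(2)<75)
for lo,hi in ((.02,.033),(.045,.062)):
    q=Q[m&(Q[...,2]>lo)&(Q[...,2]<hi)]; r=cv2.minAreaRect(np.float32(q[:,:2]*1000)); print("plug",len(q),np.round(np.median(q,0)*1000,1),np.round(q.mean(0)*1000,1),r)
E
```

```text
[[567.0, 104.1], [560.3, 28.4], [553.7, -47.4], [547.0, -123.1]]
(array([129., 242.]), array([466.5, 371.9]), array([ 62.9, 120. ]), 79.9, np.float64(13.8), array([431.7, 370.7,  42. ]), 30)
(array([175., 232.]), array([492.9, 246.1]), array([ 62.3, 119.6]), 76.3, np.float64(13.9), array([461.3, 250.3,  42. ]), 28)
(array([170., 181.]), array([633.6, 262.6]), array([ 62.7, 119.7]), 82.1, np.float64(13.9), array([594.2, 267.1,  43.1]), 96)
(array([384., 123.]), array([ 782.7, -329.5]), array([71.7, 76.6]), 47.7, np.float64(11.9), array([ 788.7, -334.6,   46.4]), 213)
knob [ 0.674  -0.0207  0.1267] 0.0011 in dock 117.48567967211943 -0.8772781659632813
s0 [[615.9000244140625, -308.1000061035156], [567.4000244140625, -316.1000061035156], [557.5, -273.79998779296875], [607.7000122070312, -266.70001220703125]] c [ 587.1 -291.2] [np.float32(42.2), np.float32(49.2), np.float32(43.5), np.float32(50.8)] [np.float64(0.69), np.float64(0.2), np.float64(2.07), np.float64(0.69)]
s1 [[632.7000122070312, -392.6000061035156], [575.2000122070312, -399.20001220703125], [574.9000244140625, -361.29998779296875], [618.9000244140625, -348.29998779296875]] c [ 600.4 -375.4] [np.float32(46.4), np.float32(57.9), np.float32(37.9), np.float32(45.9)] [np.float64(2.1), np.float64(0.4), np.float64(0.2), np.float64(1.37)]
plug 356 [ 421.7 -356.5   26.3] [ 421.4 -361.4   26.4] ((420.7024841308594, -364.102294921875), (65.74861145019531, 55.1055793762207), 10.67098331451416)
plug 99 [ 420.2 -363.9   53.9] [ 421.  -363.5   53.4] ((420.5709533691406, -364.076416015625), (43.2562255859375, 14.413148880004883), 8.423327445983887)
```

```bash
cat > plan.py <<'E'
"""plan.py call [call ...]; call = wp;wp..., wp = frame,x,y,z,yaw[,n[,i]] (mm, deg; frame w/d(ock); n rows; i=interpolate).
Prints rows from the tracked commanded pose; call '=' alone shows state. '!' first = don't save."""
import sys,json,numpy as np
from box import O,EX,EY
try: cur=json.load(open("cmd.json"))
except FileNotFoundError: cur=[210.,-589.,223.,19.583]
a=sys.argv[1:]
for c in a:
    x,y,z,w=cur; t=np.radians(w); tx=np.array([np.cos(t),np.sin(t)]); ty=np.array([np.sin(t),-np.cos(t)])
    rows=[]; prev=np.zeros(4)
    for wp in c.split(";"):
        f=wp.split(","); X=np.array([float(v) for v in f[1:3]])
        if f[0]=="d": X=O+EX*X[0]+EY*X[1]
        Z=float(f[3]); yaw=float(f[4]) + (-5.05 if f[0]=="d" else 0)
        D=X-[x,y]; r=np.round([D@tx/250,D@ty/250,(z-Z)/250,-(yaw-w)/90],3)
        step=r-prev; n=int(f[5]) if len(f)>5 and f[5] else int(np.ceil(max(np.linalg.norm(step[:3])*250/45,abs(step[3])*90/8)))+1
        for i in range(n):
            q=np.round(prev+step*(i+1)/n,3) if len(f)>6 else r
            rows.append([q[0],q[1],q[2],0,0,q[3]])
        prev=r
    P=np.array([x,y])+250*(prev[0]*tx+prev[1]*ty); cur=[P[0],P[1],z-250*prev[2],w-90*prev[3]]
    print(len(rows),"rows",json.dumps([[float(v) for v in r] for r in rows]).replace(" ",""),"->",np.round(cur,1))
json.dump(cur,open("cmd.json","w"))
E
cat > st.py <<'E'
from lib import *; import json
s=readout.read_state(); c=json.load(open("cmd.json")); R=s["tcp_rot"]
print(round(s["time_s"],2),"pos",np.round(s["position"]*1000,1),"yaw",np.degrees(np.arctan2(R[1,0],R[0,0])).round(2),"tilt",np.round(R[:2,2],4),"cmd",np.round(c,1),"F",s["force"].round(1),"op",round(s["opening"]*87,1),"gf",round(s["grasp_force"],1))
E
python3 plan.py "w,450,-330,230,5;d,170,-1,230,0,9" "d,162,-1,112,0,8"
```

```text
18 rows [[1.252,-0.654,-0.028,0.0,0.0,0.162],[1.252,-0.654,-0.028,0.0,0.0,0.162],[1.252,-0.654,-0.028,0.0,0.0,0.162],[1.252,-0.654,-0.028,0.0,0.0,0.162],[1.252,-0.654,-0.028,0.0,0.0,0.162],[1.252,-0.654,-0.028,0.0,0.0,0.162],[1.252,-0.654,-0.028,0.0,0.0,0.162],[1.252,-0.654,-0.028,0.0,0.0,0.162],[1.252,-0.654,-0.028,0.0,0.0,0.162],[2.701,-1.432,-0.028,0.0,0.0,0.274],[2.701,-1.432,-0.028,0.0,0.0,0.274],[2.701,-1.432,-0.028,0.0,0.0,0.274],[2.701,-1.432,-0.028,0.0,0.0,0.274],[2.701,-1.432,-0.028,0.0,0.0,0.274],[2.701,-1.432,-0.028,0.0,0.0,0.274],[2.701,-1.432,-0.028,0.0,0.0,0.274],[2.701,-1.432,-0.028,0.0,0.0,0.274],[2.701,-1.432,-0.028,0.0,0.0,0.274]] -> [726.2 -25.4 230.   -5.1]
8 rows [[-0.032,0.0,0.472,0.0,0.0,-0.0],[-0.032,0.0,0.472,0.0,0.0,-0.0],[-0.032,0.0,0.472,0.0,0.0,-0.0],[-0.032,0.0,0.472,0.0,0.0,-0.0],[-0.032,0.0,0.472,0.0,0.0,-0.0],[-0.032,0.0,0.472,0.0,0.0,-0.0],[-0.032,0.0,0.472,0.0,0.0,-0.0],[-0.032,0.0,0.472,0.0,0.0,-0.0]] -> [718.2 -24.7 112.   -5.1]
```

```bash
rm cmd.json; sed -i 's/^    print(len(rows).*$/    import itertools\n    assert np.abs(np.array(rows)).max()<=1 and len(rows)<=12,(np.abs(np.array(rows)).max(),len(rows))\n    print(len(rows),"rows:"," ".join(f"{len(list(g))}x{[float(v) for v in k]}" for k,g in itertools.groupby(rows,key=tuple)).replace(", ",","),"->",np.round(cur,1))/' plan.py
python3 plan.py "w,340,-400,230,5,7" "w,500,-220,230,-5,7" "w,670,-60,230,-5.05,7" "d,164,-1,230,0,3;d,164,-1,112,0,7" "d,130,-1,112,0,6"
```

```text
7 rows: 7x[0.743,-0.538,-0.028,0.0,0.0,0.162] -> [ 339.9 -400.   230.     5. ]
7 rows: 7x[0.701,-0.662,0.0,0.0,0.0,0.111] -> [ 500.1 -219.9  230.    -5. ]
7 rows: 7x[0.622,-0.696,0.0,0.0,0.0,0.001] -> [670.1 -60.  230.   -5.1]
10 rows: 3x[0.187,-0.158,0.0,0.0,0.0,-0.0] 7x[0.187,-0.158,0.472,0.0,0.0,-0.0] -> [720.2 -24.8 112.   -5.1]
6 rows: 6x[-0.136,0.0,0.0,0.0,0.0,-0.0] -> [686.3 -21.8 112.   -5.1]
```

>>> send_rows:
  moves:
    - [0.743,-0.538,-0.028,0,0,0.162]
    - [0.743,-0.538,-0.028,0,0,0.162]
    - [0.743,-0.538,-0.028,0,0,0.162]
    - [0.743,-0.538,-0.028,0,0,0.162]
    - [0.743,-0.538,-0.028,0,0,0.162]
    - [0.743,-0.538,-0.028,0,0,0.162]
    - [0.743,-0.538,-0.028,0,0,0.162]
  grip: 0

```text
time_s: 0.8
position: [0.3397, -0.3995, 0.2295]
tcp_rot: [[0.996, 0.089, -0.0], [0.089, -0.996, -0.001], [-0.0, 0.0, -1.0]]
force: [0.1, -1.0, 0.6]
opening: 0.448
grasp_force: 0.0
```

>>> send_rows:
  moves:
    - [0.701,-0.662,0,0,0,0.111]
    - [0.701,-0.662,0,0,0,0.111]
    - [0.701,-0.662,0,0,0,0.111]
    - [0.701,-0.662,0,0,0,0.111]
    - [0.701,-0.662,0,0,0,0.111]
    - [0.701,-0.662,0,0,0,0.111]
    - [0.701,-0.662,0,0,0,0.111]

```text
time_s: 1.5
position: [0.4999, -0.2204, 0.2292]
tcp_rot: [[0.996, -0.086, -0.0], [-0.086, -0.996, -0.001], [-0.0, 0.001, -1.0]]
force: [-0.1, 0.2, 0.3]
opening: 0.009
grasp_force: 0.0
```

>>> send_rows:
  moves:
    - [0.622,-0.696,0,0,0,0.001]
    - [0.622,-0.696,0,0,0,0.001]
    - [0.622,-0.696,0,0,0,0.001]
    - [0.622,-0.696,0,0,0,0.001]
    - [0.622,-0.696,0,0,0,0.001]
    - [0.622,-0.696,0,0,0,0.001]
    - [0.622,-0.696,0,0,0,0.001]

```text
time_s: 2.2
position: [0.6692, -0.062, 0.2287]
tcp_rot: [[0.996, -0.09, -0.002], [-0.09, -0.996, -0.001], [-0.002, 0.001, -1.0]]
force: [0.2, -0.5, 0.3]
opening: 0.006
grasp_force: 0.0
```

>>> send_rows:
  moves:
    - [0.187,-0.158,0,0,0,0]
    - [0.187,-0.158,0,0,0,0]
    - [0.187,-0.158,0,0,0,0]
    - [0.187,-0.158,0.472,0,0,0]
    - [0.187,-0.158,0.472,0,0,0]
    - [0.187,-0.158,0.472,0,0,0]
    - [0.187,-0.158,0.472,0,0,0]
    - [0.187,-0.158,0.472,0,0,0]
    - [0.187,-0.158,0.472,0,0,0]

```text
time_s: 3.1
position: [0.721, -0.0261, 0.1143]
tcp_rot: [[0.996, -0.09, 0.004], [-0.09, -0.996, -0.001], [0.004, 0.001, -1.0]]
force: [0.0, -1.2, 0.7]
opening: 0.003
grasp_force: 0.0
```

```bash
python3 - <<'E'
from lib import *
for n in("scene","top"):
    im,d=cap(n); cv2.imwrite(f"pics/{n}1.png",im)
u,v=proj("scene",[.70,-.02,.1]).astype(int)
cv2.imwrite("pics/c1.png",cv2.resize(cv2.imread("pics/scene1.png")[v-60:v+60,u-80:u+80],None,fx=4,fy=4))
E
python3 st.py
```

```text
3.2 pos [721.  -25.4 114.3] yaw -5.1 tilt [ 0.0044 -0.001 ] cmd [686.3 -21.8 112.   -5.1] F [-0.1  0.5  1. ] op 0.2 gf 0.0
```

View pics/c1.png

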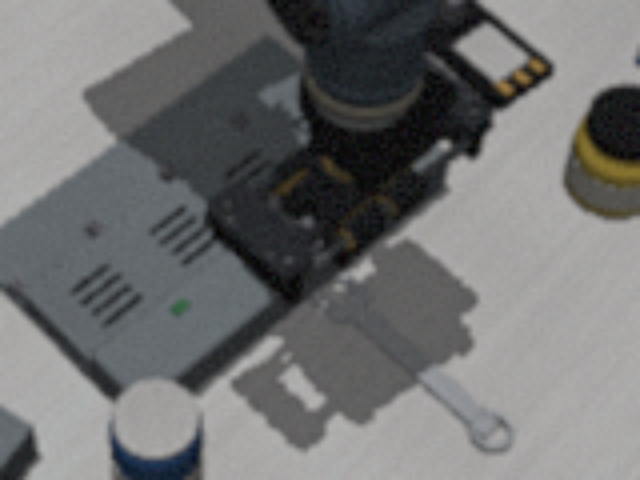

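The gripper hides the knob, but the shut fingers are behind it and free of contact. I push slowly towards the robot and watch the force.

>>> send_rows:
  moves:
    - [-0.06,0,0,0,0,0]
    - [-0.09,0,0,0,0,0]
    - [-0.12,0,0,0,0,0]
    - [-0.15,0,0,0,0,0]
    - [-0.18,0,0,0,0,0]
    - [-0.21,0,0,0,0,0]
    - [-0.236,0,0,0,0,0]
    - [-0.236,0,0,0,0,0]

```text
time_s: 4.0
position: [0.6591, -0.0192, 0.111]
tcp_rot: [[0.996, -0.088, -0.003], [-0.088, -0.996, 0.0], [-0.003, -0.0, -1.0]]
force: [-0.7, 1.0, 0.1]
opening: 0.0
grasp_force: 0.0
```

>>> send_rows:
  moves:
    - [-0.012,0,0,0,0,0]
    - [-0.024,0,0,0,0,0]
    - [-0.032,0,0,0,0,0]
    - [-0.032,0,0,0,0,0]

```text
time_s: 4.4
position: [0.6551, -0.019, 0.1117]
tcp_rot: [[0.996, -0.089, 0.005], [-0.089, -0.996, -0.0], [0.005, -0.0, -1.0]]
force: [5.5, 0.5, -3.8]
opening: 0.008
grasp_force: 2.5
```

The force rose to 5.5 N at the end stop. I back off, rise, and verify the lever while going to the packs. First pack: the middle-near one at (493,246).

```bash
python3 - <<'E'
import json,numpy as np
t=np.radians(-5.05)  # executed so far: d164 -> -68 mm in tool x
json.dump([720.2-67*np.cos(t),-24.8-67*np.sin(t),112.,-5.05],open("cmd.json","w"))
E
python3 plan.py "d,112,-1,112,0,2;d,112,-1,215,0,4" "w,560,160,200,-8,7"
```

```text
6 rows: 2x[0.06,0.001,0.0,0.0,0.0,-0.0] 4x[0.06,0.001,-0.412,0.0,0.0,-0.0] -> [668.4 -20.5 215.   -5. ]
7 rows: 7x[-0.495,-0.681,0.06,0.0,0.0,0.033] -> [560.1 160.  200.   -8. ]
```

>>> send_rows:
  moves:
    - [0.06,0.001,0,0,0,0]
    - [0.06,0.001,0,0,0,0]
    - [0.06,0.001,-0.412,0,0,0]
    - [0.06,0.001,-0.412,0,0,0]
    - [0.06,0.001,-0.412,0,0,0]
    - [0.06,0.001,-0.412,0,0,0]
  grip: 0.5

```text
time_s: 5.0
position: [0.668, -0.0204, 0.2167]
tcp_rot: [[0.996, -0.088, 0.003], [-0.088, -0.996, -0.001], [0.003, 0.001, -1.0]]
force: [-0.5, 0.1, -0.6]
opening: 0.448
grasp_force: 0.0
```

>>> send_rows:
  moves:
    - [-0.495,-0.681,0.06,0,0,0.033]
    - [-0.495,-0.681,0.06,0,0,0.033]
    - [-0.495,-0.681,0.06,0,0,0.033]
    - [-0.495,-0.681,0.06,0,0,0.033]
    - [-0.495,-0.681,0.06,0,0,0.033]
    - [-0.495,-0.681,0.06,0,0,0.033]
    - [-0.495,-0.681,0.06,0,0,0.033]

```text
time_s: 5.7
position: [0.5597, 0.1596, 0.1987]
tcp_rot: [[0.99, -0.14, -0.001], [-0.14, -0.99, -0.001], [-0.001, 0.001, -1.0]]
force: [0.2, -0.7, -0.4]
opening: 0.502
grasp_force: 0.0
```

```bash
python3 st.py
python3 - <<'E'
from meas import *; from box import *
im,d=cap("top"); cv2.imwrite("pics/top2.png",im); d[d==0]=np.nan; P=cloud("top",d)
for p in packs(im,P): print(p)
S=P[120:200,240:300].reshape(-1,3); k=S[(S[:,2]>.105)&(S[:,2]<.15)]
print("knob top",len(k),np.median(k,0).round(4),"dock x",(np.median(k,0)[:2]*1000-O)@EX)
E
```

```text
5.7 pos [559.7 159.6 198.7] yaw -8.03 tilt [-0.001  -0.0009] cmd [560.1 160.  200.   -8. ] F [ 0.2 -0.7 -0.4] op 43.7 gf 0.0
(array([385., 124.]), array([ 782.5, -329.3]), array([71.7, 77.4]), 48.0, np.float64(13.0), array([ 787.7, -334.8,   47.6]), 218)
knob top 83 [ 0.6306 -0.0151  0.1291] dock x 73.7722944652877
```

Lever is off: the knob is at dock x≈74 mm, where 75 is expected. Next I grasp pack A (rib at 454,255.6, yaw −13.7).

```bash
python3 plan.py "w,454,255.6,110,-13.7,6" "w,454,255.6,19,-13.7,5" "w,454,255.6,19,-13.7,5" "w,454,255.6,100,-13.7,5,i"
```

```text
6 rows: 6x[-0.474,-0.319,0.36,0.0,0.0,0.063] -> [453.9 255.5 110.  -13.7]
5 rows: 5x[0.0,-0.0,0.364,0.0,0.0,0.0] -> [453.9 255.5  19.  -13.7]
5 rows: 5x[0.0,-0.0,0.0,0.0,0.0,0.0] -> [453.9 255.5  19.  -13.7]
5 rows: 1x[0.0,0.0,-0.065,0.0,0.0,0.0] 1x[0.0,0.0,-0.13,0.0,0.0,0.0] 1x[0.0,0.0,-0.194,0.0,0.0,0.0] 1x[0.0,0.0,-0.259,0.0,0.0,0.0] 1x[0.0,0.0,-0.324,0.0,0.0,0.0] -> [453.9 255.5 100.  -13.7]
```

>>> send_rows:
  moves:
    - [-0.474,-0.319,0.36,0,0,0.063]
    - [-0.474,-0.319,0.36,0,0,0.063]
    - [-0.474,-0.319,0.36,0,0,0.063]
    - [-0.474,-0.319,0.36,0,0,0.063]
    - [-0.474,-0.319,0.36,0,0,0.063]
    - [-0.474,-0.319,0.36,0,0,0.063]

```text
time_s: 6.35
position: [0.4557, 0.2551, 0.1097]
tcp_rot: [[0.971, -0.238, 0.002], [-0.238, -0.971, 0.0], [0.002, -0.001, -1.0]]
force: [-0.3, 0.1, 0.7]
opening: 0.5
grasp_force: 0.0
```

>>> send_rows:
  moves:
    - [0,0,0.1,0,0,0]
    - [0,0,0.2,0,0,0]
    - [0,0,0.3,0,0,0]
    - [0,0,0.364,0,0,0]
    - [0,0,0.364,0,0,0]

```text
time_s: 6.85
position: [0.4554, 0.2543, 0.0175]
tcp_rot: [[0.971, -0.24, -0.0], [-0.24, -0.971, -0.0], [-0.0, 0.0, -1.0]]
force: [-0.2, -0.9, -0.3]
opening: 0.498
grasp_force: 0.0
```

>>> send_rows:
  moves:
    - [0,0,0,0,0,0]
    - [0,0,0,0,0,0]
    - [0,0,0,0,0,0]
    - [0,0,0,0,0,0]
    - [0,0,0,0,0,0]
    - [0,0,0,0,0,0]
  grip: 0

```text
time_s: 7.45
position: [0.4542, 0.2561, 0.0194]
tcp_rot: [[0.972, -0.237, 0.002], [-0.237, -0.972, 0.0], [0.002, -0.001, -1.0]]
force: [0.5, -1.2, 5.6]
opening: 0.204
grasp_force: 30.0
```

```bash
python3 plan.py "w,440,100,100,-8,8,i" "d,-130,-38,100,0,8,i;d,-130,-38,100,0,2" "d,-130,-38,40,0,4,i;d,-130,-38,40,0,2"
```

```text
8 rows: 1x[0.012,0.077,0.0,0.0,0.0,-0.008] 1x[0.023,0.154,0.0,0.0,0.0,-0.016] 1x[0.035,0.232,0.0,0.0,0.0,-0.024] 1x[0.046,0.309,0.0,0.0,0.0,-0.032] 1x[0.058,0.386,0.0,0.0,0.0,-0.039] 1x[0.07,0.464,0.0,0.0,0.0,-0.047] 1x[0.081,0.541,0.0,0.0,0.0,-0.055] 1x[0.093,0.618,0.0,0.0,0.0,-0.063] -> [439.9  99.9 100.   -8. ]
10 rows: 1x[0.002,0.068,0.0,0.0,0.0,-0.004] 1x[0.003,0.137,0.0,0.0,0.0,-0.008] 1x[0.005,0.205,0.0,0.0,0.0,-0.012] 1x[0.006,0.274,0.0,0.0,0.0,-0.016] 1x[0.008,0.342,0.0,0.0,0.0,-0.021] 1x[0.01,0.41,0.0,0.0,0.0,-0.025] 1x[0.011,0.479,0.0,0.0,0.0,-0.029] 3x[0.013,0.547,0.0,0.0,0.0,-0.033] -> [424. -36. 100.  -5.]
6 rows: 1x[0.0,0.0,0.06,0.0,0.0,0.0] 1x[0.0,0.0,0.12,0.0,0.0,0.0] 1x[0.0,0.0,0.18,0.0,0.0,0.0] 3x[0.0,0.0,0.24,0.0,0.0,0.0] -> [424. -36.  40.  -5.]
```

>>> send_rows:
  moves:
    - [0,0,-0.065,0,0,0]
    - [0,0,-0.13,0,0,0]
    - [0,0,-0.194,0,0,0]
    - [0,0,-0.259,0,0,0]
    - [0,0,-0.324,0,0,0]

```text
time_s: 7.95
position: [0.4524, 0.2557, 0.0997]
tcp_rot: [[0.972, -0.237, -0.002], [-0.237, -0.972, -0.001], [-0.002, 0.001, -1.0]]
force: [0.2, -0.3, -2.8]
opening: 0.205
grasp_force: 30.0
```

>>> send_rows:
  moves:
    - [0.012,0.077,0,0,0,-0.008]
    - [0.023,0.154,0,0,0,-0.016]
    - [0.035,0.232,0,0,0,-0.024]
    - [0.046,0.309,0,0,0,-0.032]
    - [0.058,0.386,0,0,0,-0.039]
    - [0.07,0.464,0,0,0,-0.047]
    - [0.081,0.541,0,0,0,-0.055]
    - [0.093,0.618,0,0,0,-0.063]

```text
time_s: 8.75
position: [0.4385, 0.0996, 0.0992]
tcp_rot: [[0.99, -0.139, -0.002], [-0.139, -0.99, 0.0], [-0.002, 0.0, -1.0]]
force: [0.3, 0.4, -2.1]
opening: 0.206
grasp_force: 30.0
```

>>> send_rows:
  moves:
    - [0.003,0.137,0,0,0,-0.008]
    - [0.005,0.205,0,0,0,-0.012]
    - [0.006,0.274,0,0,0,-0.016]
    - [0.008,0.342,0,0,0,-0.021]
    - [0.01,0.41,0,0,0,-0.025]
    - [0.011,0.479,0,0,0,-0.029]
    - [0.013,0.547,0,0,0,-0.033]
    - [0.013,0.547,0,0,0,-0.033]
    - [0.013,0.547,0,0,0,-0.033]

```text
time_s: 9.65
position: [0.423, -0.0355, 0.0994]
tcp_rot: [[0.996, -0.09, -0.001], [-0.09, -0.996, 0.001], [-0.001, -0.001, -1.0]]
force: [0.5, -0.9, -2.2]
opening: 0.206
grasp_force: 30.0
```

>>> send_rows:
  moves:
    - [0,0,0.06,0,0,0]
    - [0,0,0.12,0,0,0]
    - [0,0,0.18,0,0,0]
    - [0,0,0.24,0,0,0]
    - [0,0,0.24,0,0,0]

```text
time_s: 10.15
position: [0.4227, -0.0345, 0.0383]
tcp_rot: [[0.996, -0.087, -0.003], [-0.087, -0.996, 0.001], [-0.003, -0.001, -1.0]]
force: [0.4, 0.2, -2.8]
opening: 0.207
grasp_force: 3.0
```

```bash
python3 st.py
python3 - <<'E'
from lib import *
im,d=cap("top"); cv2.imwrite("pics/top3.png",im); np.save("pics/top3.npy",d)
a=cv2.resize(im[140:270,200:350],None,fx=4.6,fy=4.6,interpolation=cv2.INTER_CUBIC); cv2.imwrite("pics/c3.png",a)
E
```

```text
10.15 pos [422.7 -34.5  38.3] yaw -5.01 tilt [-0.0031  0.0012] cmd [424. -36.  40.  -5.] F [ 0.4  0.2 -2.8] op 18.0 gf 3.0
```

View pics/c3.png

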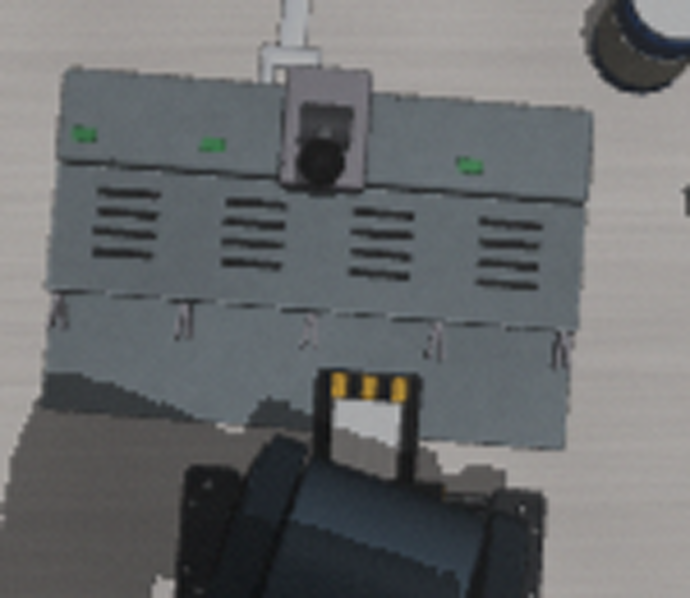

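The grip slackened just now (3 N), but the pack still appears held at crop (369,376). The slot 2 guides are at 309 and 433, and the lever leans off. I wait for the grip to recover, then measure the nose alignment.

>>> send_rows:
  moves:
    - [0,0,0,0,0,0]
    - [0,0,0,0,0,0]
    - [0,0,0,0,0,0]
    - [0,0,0,0,0,0]
  grip: 0

```text
time_s: 10.6
position: [0.4238, -0.0357, 0.04]
tcp_rot: [[0.996, -0.088, 0.001], [-0.088, -0.996, -0.0], [0.001, 0.0, -1.0]]
force: [-0.1, -0.6, -3.4]
opening: 0.2
grasp_force: 30.0
```

```bash
cat > nose.py <<'E'
import edges; from edges import *; from box import *
def nose(n,ztop):
    im=cv2.imread(n); g=cv2.cvtColor(im,cv2.COLOR_BGR2GRAY).astype(float)
    ctr=lambda x,y:proj("top",[*((O+EX*x+EY*y)/1000),ztop])
    return g,ctr
def run(n,bay,xn,ztop):
    """side edges and nose edge of a pack expected with nose at dock x=xn, in dock frame (mm)"""
    g,ctr=nose(n,ztop); y0=[114,38,-38,-114][bay]; o=[]
    for dy in (31,-31):
        e=edge(g,ctr(xn-26,y0+dy),ctr(xn-5,y0+dy),z=ztop,half=3,n=20); o.append(((e[0]-O)@EY-y0,np.degrees(np.arctan2(e[1]@EY,e[1]@EX)),e[2]))
    e=edge(g,ctr(xn,y0+25),ctr(xn,y0-25),z=ztop,half=4); print("nose x",(e[0]-O)@EX)
    for q in o: print(np.round(q,2))
    print("offset y",round((o[0][0]+o[1][0])/2,2))
E
python3 st.py
python3 - <<'E'
from lib import *
im,d=cap("top"); cv2.imwrite("pics/top4.png",im)
from nose import *
for z in (.033,): run("pics/top4.png",2,-31,z)
g=cv2.cvtColor(im,cv2.COLOR_BGR2GRAY)
E
```

```text
10.6 pos [423.8 -35.7  40. ] yaw -5.08 tilt [ 0.0009 -0.0003] cmd [424. -36.  40.  -5.] F [-0.1 -0.6 -3.4] op 17.4 gf 30.0
nose x -32.14955069932011
[31.65 -3.61  0.45]
[-31.41   3.78   0.06]
offset y 0.12
```

```bash
python3 plan.py "d,-130,-38,32.5,0,3,i;d,-110,-38,32.5,0,4,i;d,-85,-38,32.5,0,5,i" "d,-35,-38,32.5,0,9,i" "d,-21,-38,32.5,0,6,i"
```

```text
12 rows: 1x[0.0,0.0,0.01,0.0,0.0,0.0] 1x[0.0,0.0,0.02,0.0,0.0,0.0] 1x[0.0,0.0,0.03,0.0,0.0,0.0] 1x[0.02,0.0,0.03,0.0,0.0,0.0] 1x[0.04,0.0,0.03,0.0,0.0,0.0] 1x[0.06,0.0,0.03,0.0,0.0,0.0] 1x[0.08,0.0,0.03,0.0,0.0,0.0] 1x[0.1,0.0,0.03,0.0,0.0,0.0] 1x[0.12,0.0,0.03,0.0,0.0,0.0] 1x[0.14,0.0,0.03,0.0,0.0,0.0] 1x[0.16,0.0,0.03,0.0,0.0,0.0] 1x[0.18,0.0,0.03,0.0,0.0,0.0] -> [468.9 -39.9  32.5  -5. ]
9 rows: 1x[0.022,0.0,0.0,0.0,0.0,0.0] 1x[0.044,0.0,0.0,0.0,0.0,0.0] 1x[0.067,0.0,0.0,0.0,0.0,0.0] 1x[0.089,0.0,0.0,0.0,0.0,0.0] 1x[0.111,0.0,0.0,0.0,0.0,0.0] 1x[0.133,0.0,0.0,0.0,0.0,0.0] 1x[0.156,0.0,0.0,0.0,0.0,0.0] 1x[0.178,0.0,0.0,0.0,0.0,0.0] 1x[0.2,0.0,0.0,0.0,0.0,0.0] -> [518.7 -44.3  32.5  -5. ]
6 rows: 1x[0.009,0.0,0.0,0.0,0.0,0.0] 1x[0.019,0.0,0.0,0.0,0.0,0.0] 1x[0.028,0.0,0.0,0.0,0.0,0.0] 1x[0.037,0.0,0.0,0.0,0.0,0.0] 1x[0.047,0.0,0.0,0.0,0.0,0.0] 1x[0.056,0.0,0.0,0.0,0.0,0.0] -> [532.6 -45.6  32.5  -5. ]
```

>>> send_rows:
  moves:
    - [0,0,0.01,0,0,0]
    - [0,0,0.02,0,0,0]
    - [0,0,0.03,0,0,0]
    - [0.02,0,0.03,0,0,0]
    - [0.04,0,0.03,0,0,0]
    - [0.06,0,0.03,0,0,0]
    - [0.08,0,0.03,0,0,0]
    - [0.1,0,0.03,0,0,0]
    - [0.12,0,0.03,0,0,0]
    - [0.14,0,0.03,0,0,0]
    - [0.16,0,0.03,0,0,0]
    - [0.18,0,0.03,0,0,0]

```text
time_s: 11.85
position: [0.4659, -0.0388, 0.0323]
tcp_rot: [[0.996, -0.088, -0.006], [-0.088, -0.996, 0.002], [-0.006, -0.001, -1.0]]
force: [-6.6, 0.2, 12.1]
opening: 0.208
grasp_force: 30.0
```

>>> send_rows:
  moves:
    - [0.022,0,0,0,0,0]
    - [0.044,0,0,0,0,0]
    - [0.067,0,0,0,0,0]
    - [0.089,0,0,0,0,0]
    - [0.111,0,0,0,0,0]
    - [0.133,0,0,0,0,0]
    - [0.156,0,0,0,0,0]
    - [0.178,0,0,0,0,0]
    - [0.2,0,0,0,0,0]

```text
time_s: 12.75
position: [0.5161, -0.0434, 0.0323]
tcp_rot: [[0.996, -0.088, -0.005], [-0.088, -0.996, 0.001], [-0.005, -0.001, -1.0]]
force: [-7.0, 1.1, 10.2]
opening: 0.21
grasp_force: 30.0
```

>>> send_rows:
  moves:
    - [0.01,0,-0.003,0,0,0]
    - [0.02,0,-0.003,0,0,0]
    - [0.03,0,-0.003,0,0,0]
    - [0.04,0,-0.003,0,0,0]
    - [0.05,0,-0.003,0,0,0]
    - [0.056,0,-0.003,0,0,0]
    - [0.056,0,-0.003,0,0,0]

```text
time_s: 13.45
position: [0.53, -0.0448, 0.0324]
tcp_rot: [[0.996, -0.088, -0.005], [-0.088, -0.996, 0.001], [-0.005, -0.001, -1.0]]
force: [-3.7, 0.5, -0.0]
opening: 0.204
grasp_force: 30.0
```

>>> send_rows:
  moves:
    - [0.006,0,0,0,0,0]
    - [0.012,0,0,0,0,0]
    - [0.016,0,0,0,0,0]
    - [0.016,0,0,0,0,0]

```text
time_s: 13.85
position: [0.53, -0.0447, 0.0324]
tcp_rot: [[0.996, -0.088, -0.012], [-0.088, -0.996, 0.002], [-0.013, -0.001, -1.0]]
force: [-11.4, -1.4, 5.5]
opening: 0.203
grasp_force: 30.0
```

```bash
python3 st.py
```

```text
13.85 pos [530.  -44.7  32.4] yaw -5.02 tilt [-0.0124  0.0022] cmd [532.6 -45.6  32.5  -5. ] F [-11.4  -1.4   5.5] op 17.7 gf 30.0
```

Home: the TCP stopped at dock x −23.8 (expected −24) while the force rose to 11 N. I release, rise and remeasure.

```bash
cat > setcmd.py <<'E'
import sys,json; from box import *
f=sys.argv[1:]; x=[float(v) for v in f[1:]]; P=O+EX*x[0]+EY*x[1] if f[0]=="d" else x[:2]
json.dump([float(P[0]),float(P[1]),x[2],x[3]+(-5.05 if f[0]=="d" else 0)],open("cmd.json","w"))
E
python3 setcmd.py d -17 -38 33.25 0; python3 plan.py "d,-22,-38,33.25,0,5" "d,-22,-38,130,0,5"
```

```text
5 rows: 5x[-0.02,-0.0,0.0,0.0,0.0,-0.0] -> [531.7 -45.4  33.2  -5. ]
5 rows: 5x[-0.0,-0.0,-0.387,0.0,0.0,-0.0] -> [531.7 -45.4 130.   -5. ]
```

>>> send_rows:
  moves:
    - [-0.02,0,0,0,0,0]
    - [-0.02,0,0,0,0,0]

```text
time_s: 14.05
position: [0.5299, -0.0449, 0.0327]
tcp_rot: [[0.996, -0.089, -0.002], [-0.089, -0.996, 0.001], [-0.002, -0.0, -1.0]]
force: [-4.8, 0.3, -0.9]
opening: 0.21
grasp_force: 30.0
```

>>> send_rows:
  moves:
    - [0,0,0,0,0,0]
    - [0,0,0,0,0,0]
    - [0,0,0,0,0,0]
    - [0,0,0,0,0,0]
    - [0,0,0,0,0,0]
  grip: 0.5

```text
time_s: 14.55
position: [0.5317, -0.0454, 0.033]
tcp_rot: [[0.996, -0.088, 0.001], [-0.088, -0.996, -0.0], [0.001, 0.0, -1.0]]
force: [0.3, -0.1, 0.0]
opening: 0.482
grasp_force: 0.0
```

>>> send_rows:
  moves:
    - [0,0,-0.1,0,0,0]
    - [0,0,-0.2,0,0,0]
    - [0,0,-0.387,0,0,0]
    - [0,0,-0.387,0,0,0]
    - [0,0,-0.387,0,0,0]

```text
time_s: 15.05
position: [0.5319, -0.0454, 0.1307]
tcp_rot: [[0.996, -0.088, 0.003], [-0.088, -0.996, -0.001], [0.003, 0.001, -1.0]]
force: [-0.3, 0.2, -0.5]
opening: 0.499
grasp_force: 0.0
```

```bash
python3 st.py;  python3 - <<'E'
from meas import *; from box import *
im,d=cap("top"); cv2.imwrite("pics/top5.png",im); d[d==0]=np.nan; P=cloud("top",d)
for p in packs(im,P): print(p)
im,d=cap("scene"); cv2.imwrite("pics/scene5.png",im)
E
```

```text
15.05 pos [531.9 -45.4 130.7] yaw -5.07 tilt [ 0.0032 -0.0009] cmd [531.7 -45.4 130.   -5. ] F [-0.3  0.2 -0.5] op 43.4 gf 0.0
(array([129., 242.]), array([466.4, 370.8]), array([ 62.6, 119.6]), 79.8, np.float64(13.8), array([431.6, 370.5,  40.9]), 31)
(array([170., 181.]), array([633.3, 262.2]), array([ 61.9, 119.2]), 82.1, np.float64(13.8), array([594.1, 267.6,  43.3]), 95)
(array([385., 124.]), array([ 781.7, -329.2]), array([73.4, 77.5]), 50.8, np.float64(12.4), array([ 785. , -334.1,   47.2]), 220)
```

```bash
python3 plan.py "w,565,120,125,-7,6" "w,593.8,267.8,110,-7.9,5" "w,593.8,267.8,20,-7.9,5,i" "w,593.8,267.8,110,-7.9,4,i" "w,500,150,110,-6,9,i"  "d,-130,38,110,0,8,i;d,-130,38,110,0,1" "d,-130,38,40,0,5,i;d,-130,38,40,0,2"
```

```text
6 rows: 6x[0.074,-0.671,0.02,0.0,0.0,0.022] -> [564.9 120.1 125.   -7. ]
5 rows: 5x[0.042,-0.601,0.06,0.0,0.0,0.01] -> [593.7 267.9 110.   -7.9]
5 rows: 1x[0.0,0.0,0.072,0.0,0.0,0.0] 1x[0.0,0.0,0.144,0.0,0.0,0.0] 1x[0.0,0.0,0.216,0.0,0.0,0.0] 1x[0.0,0.0,0.288,0.0,0.0,0.0] 1x[0.0,0.0,0.36,0.0,0.0,0.0] -> [593.7 267.9  20.   -7.9]
4 rows: 1x[0.0,0.0,-0.09,0.0,0.0,0.0] 1x[0.0,0.0,-0.18,0.0,0.0,0.0] 1x[0.0,0.0,-0.27,0.0,0.0,0.0] 1x[0.0,0.0,-0.36,0.0,0.0,0.0] -> [593.7 267.9 110.   -7.9]
9 rows: 1x[-0.034,0.058,0.0,0.0,0.0,-0.002] 1x[-0.068,0.115,0.0,0.0,0.0,-0.005] 1x[-0.102,0.173,0.0,0.0,0.0,-0.007] 1x[-0.136,0.231,0.0,0.0,0.0,-0.009] 1x[-0.17,0.288,0.0,0.0,0.0,-0.012] 1x[-0.204,0.346,0.0,0.0,0.0,-0.014] 1x[-0.238,0.404,0.0,0.0,0.0,-0.016] 1x[-0.272,0.461,0.0,0.0,0.0,-0.019] 1x[-0.306,0.519,0.0,0.0,0.0,-0.021] -> [500.1 149.9 110.   -6. ]
9 rows: 1x[-0.029,0.058,0.0,0.0,0.0,-0.001] 1x[-0.057,0.117,0.0,0.0,0.0,-0.003] 1x[-0.086,0.175,0.0,0.0,0.0,-0.004] 1x[-0.114,0.234,0.0,0.0,0.0,-0.006] 1x[-0.143,0.292,0.0,0.0,0.0,-0.007] 1x[-0.172,0.35,0.0,0.0,0.0,-0.008] 1x[-0.2,0.409,0.0,0.0,0.0,-0.01] 2x[-0.229,0.467,0.0,0.0,0.0,-0.011] -> [430.9  39.9 110.   -5. ]
7 rows: 1x[0.0,0.0,0.056,0.0,0.0,0.0] 1x[0.0,0.0,0.112,0.0,0.0,0.0] 1x[0.0,0.0,0.168,0.0,0.0,0.0] 1x[0.0,0.0,0.224,0.0,0.0,0.0] 3x[0.0,0.0,0.28,0.0,0.0,0.0] -> [430.9  39.9  40.   -5. ]
```

>>> send_rows:
  moves:
    - [0.074,-0.671,0.02,0,0,0.022]
    - [0.074,-0.671,0.02,0,0,0.022]
    - [0.074,-0.671,0.02,0,0,0.022]
    - [0.074,-0.671,0.02,0,0,0.022]
    - [0.074,-0.671,0.02,0,0,0.022]
    - [0.074,-0.671,0.02,0,0,0.022]

```text
time_s: 15.75
position: [0.5632, 0.1202, 0.123]
tcp_rot: [[0.993, -0.122, -0.003], [-0.122, -0.993, -0.001], [-0.003, 0.001, -1.0]]
force: [-0.4, -0.0, 0.2]
opening: 0.5
grasp_force: 0.0
```

>>> send_rows:
  moves:
    - [0.042,-0.601,0.06,0,0,0.01]
    - [0.042,-0.601,0.06,0,0,0.01]
    - [0.042,-0.601,0.06,0,0,0.01]
    - [0.042,-0.601,0.06,0,0,0.01]
    - [0.042,-0.601,0.06,0,0,0.01]
    - [0.042,-0.601,0.06,0,0,0.01]

```text
time_s: 16.35
position: [0.5927, 0.2657, 0.1089]
tcp_rot: [[0.99, -0.14, -0.002], [-0.14, -0.99, -0.001], [-0.002, 0.001, -1.0]]
force: [-0.1, -0.1, 0.5]
opening: 0.502
grasp_force: 0.0
```

>>> send_rows:
  moves:
    - [0,0,0.072,0,0,0]
    - [0,0,0.144,0,0,0]
    - [0,0,0.216,0,0,0]
    - [0,0,0.288,0,0,0]
    - [0,0,0.36,0,0,0]
    - [0,0,0.36,0,0,0]

```text
time_s: 16.95
position: [0.5912, 0.2649, 0.0172]
tcp_rot: [[0.99, -0.142, -0.006], [-0.142, -0.99, -0.002], [-0.006, 0.003, -1.0]]
force: [-1.2, -0.5, 0.4]
opening: 0.5
grasp_force: 0.0
```

>>> send_rows:
  moves:
    - [0,0,0,0,0,0]
    - [0,0,0,0,0,0]
    - [0,0,0,0,0,0]
    - [0,0,0,0,0,0]
    - [0,0,0,0,0,0]
    - [0,0,0,0,0,0]
  grip: 0

```text
time_s: 17.55
position: [0.5938, 0.2683, 0.0206]
tcp_rot: [[0.99, -0.138, 0.002], [-0.138, -0.99, 0.0], [0.001, -0.001, -1.0]]
force: [-0.7, -0.3, 5.7]
opening: 0.201
grasp_force: 30.0
```

>>> send_rows:
  moves:
    - [0,0,-0.09,0,0,0]
    - [0,0,-0.18,0,0,0]
    - [0,0,-0.27,0,0,0]
    - [0,0,-0.36,0,0,0]

```text
time_s: 17.95
position: [0.592, 0.2679, 0.1093]
tcp_rot: [[0.99, -0.138, -0.003], [-0.138, -0.99, -0.001], [-0.003, 0.001, -1.0]]
force: [0.4, 0.6, -2.1]
opening: 0.201
grasp_force: 30.0
```

>>> send_rows:
  moves:
    - [-0.034,0.058,0,0,0,-0.002]
    - [-0.068,0.115,0,0,0,-0.005]
    - [-0.102,0.173,0,0,0,-0.007]
    - [-0.136,0.231,0,0,0,-0.009]
    - [-0.17,0.288,0,0,0,-0.012]
    - [-0.204,0.346,0,0,0,-0.014]
    - [-0.238,0.404,0,0,0,-0.016]
    - [-0.272,0.461,0,0,0,-0.019]
    - [-0.306,0.519,0,0,0,-0.021]

```text
time_s: 18.85
position: [0.4982, 0.1497, 0.109]
tcp_rot: [[0.994, -0.105, -0.002], [-0.105, -0.994, -0.0], [-0.002, 0.0, -1.0]]
force: [-1.0, -0.5, -3.6]
opening: 0.203
grasp_force: 30.0
```

>>> send_rows:
  moves:
    - [-0.029,0.058,0,0,0,-0.001]
    - [-0.057,0.117,0,0,0,-0.003]
    - [-0.086,0.175,0,0,0,-0.004]
    - [-0.114,0.234,0,0,0,-0.006]
    - [-0.143,0.292,0,0,0,-0.007]
    - [-0.172,0.35,0,0,0,-0.008]
    - [-0.2,0.409,0,0,0,-0.01]
    - [-0.229,0.467,0,0,0,-0.011]
    - [-0.229,0.467,0,0,0,-0.011]

```text
time_s: 19.75
position: [0.4283, 0.0391, 0.1093]
tcp_rot: [[0.996, -0.09, -0.003], [-0.09, -0.996, 0.0], [-0.003, 0.0, -1.0]]
force: [-0.1, 1.0, -2.7]
opening: 0.204
grasp_force: 30.0
```

>>> send_rows:
  moves:
    - [0,0,0.056,0,0,0]
    - [0,0,0.112,0,0,0]
    - [0,0,0.168,0,0,0]
    - [0,0,0.224,0,0,0]
    - [0,0,0.28,0,0,0]
    - [0,0,0.28,0,0,0]
    - [0,0,0.28,0,0,0]

```text
time_s: 20.45
position: [0.4304, 0.0403, 0.0395]
tcp_rot: [[0.996, -0.088, -0.0], [-0.088, -0.996, 0.0], [-0.0, -0.0, -1.0]]
force: [-0.4, -0.5, -1.7]
opening: 0.205
grasp_force: 30.0
```

```bash
python3 st.py
python3 - <<'E'
from lib import *
im,d=cap("top"); cv2.imwrite("pics/top6.png",im)
from nose import *
run("pics/top6.png",1,-31,.033)
E
python3 plan.py "d,-130,38,33.5,0,3,i;d,-85,38,33.5,0,9,i" "d,-35,38,33.5,0,9,i" "d,-21,38,33.5,0,6,i"
```

```text
20.45 pos [430.4  40.3  39.5] yaw -5.06 tilt [-0.0004  0.0001] cmd [430.9  39.9  40.   -5. ] F [-0.4 -0.5 -1.7] op 17.8 gf 30.0
nose x -29.34137477497058
[31.11  1.64  0.13]
[-31.52   3.84   0.13]
offset y -0.2
12 rows: 1x[0.0,0.0,0.009,0.0,0.0,0.0] 1x[0.0,0.0,0.017,0.0,0.0,0.0] 1x[0.0,0.0,0.026,0.0,0.0,0.0] 1x[0.02,0.0,0.026,0.0,0.0,0.0] 1x[0.04,0.0,0.026,0.0,0.0,0.0] 1x[0.06,0.0,0.026,0.0,0.0,0.0] 1x[0.08,0.0,0.026,0.0,0.0,0.0] 1x[0.1,0.0,0.026,0.0,0.0,0.0] 1x[0.12,0.0,0.026,0.0,0.0,0.0] 1x[0.14,0.0,0.026,0.0,0.0,0.0] 1x[0.16,0.0,0.026,0.0,0.0,0.0] 1x[0.18,0.0,0.026,0.0,0.0,0.0] -> [475.7  35.9  33.5  -5. ]
9 rows: 1x[0.022,0.0,0.0,0.0,0.0,0.0] 1x[0.044,0.0,0.0,0.0,0.0,0.0] 1x[0.067,0.0,0.0,0.0,0.0,0.0] 1x[0.089,0.0,0.0,0.0,0.0,0.0] 1x[0.111,0.0,0.0,0.0,0.0,0.0] 1x[0.133,0.0,0.0,0.0,0.0,0.0] 1x[0.156,0.0,0.0,0.0,0.0,0.0] 1x[0.178,0.0,0.0,0.0,0.0,0.0] 1x[0.2,0.0,0.0,0.0,0.0,0.0] -> [525.5  31.5  33.5  -5. ]
6 rows: 1x[0.009,0.0,0.0,0.0,0.0,0.0] 1x[0.019,0.0,0.0,0.0,0.0,0.0] 1x[0.028,0.0,0.0,0.0,0.0,0.0] 1x[0.037,0.0,0.0,0.0,0.0,0.0] 1x[0.047,0.0,0.0,0.0,0.0,0.0] 1x[0.056,0.0,0.0,0.0,0.0,0.0] -> [539.4  30.3  33.5  -5. ]
```

>>> send_rows:
  moves:
    - [0,0,0.009,0,0,0]
    - [0,0,0.017,0,0,0]
    - [0,0,0.026,0,0,0]
    - [0.02,0,0.026,0,0,0]
    - [0.04,0,0.026,0,0,0]
    - [0.06,0,0.026,0,0,0]
    - [0.08,0,0.026,0,0,0]
    - [0.1,0,0.026,0,0,0]
    - [0.12,0,0.026,0,0,0]
    - [0.14,0,0.026,0,0,0]
    - [0.16,0,0.026,0,0,0]
    - [0.18,0,0.026,0,0,0]

```text
time_s: 21.7
position: [0.4755, 0.0361, 0.033]
tcp_rot: [[0.996, -0.088, -0.0], [-0.088, -0.996, 0.0], [-0.0, -0.0, -1.0]]
force: [0.1, 0.6, -2.6]
opening: 0.203
grasp_force: 30.0
```

>>> send_rows:
  moves:
    - [0.022,0,0,0,0,0]
    - [0.044,0,0,0,0,0]
    - [0.067,0,0,0,0,0]
    - [0.089,0,0,0,0,0]
    - [0.111,0,0,0,0,0]
    - [0.133,0,0,0,0,0]
    - [0.156,0,0,0,0,0]
    - [0.178,0,0,0,0,0]
    - [0.2,0,0,0,0,0]

```text
time_s: 22.6
position: [0.5253, 0.0316, 0.033]
tcp_rot: [[0.996, -0.088, -0.0], [-0.088, -0.996, 0.0], [-0.0, -0.0, -1.0]]
force: [-0.3, -0.2, -3.9]
opening: 0.207
grasp_force: 30.0
```

>>> send_rows:
  moves:
    - [0.009,0,0,0,0,0]
    - [0.019,0,0,0,0,0]
    - [0.028,0,0,0,0,0]
    - [0.037,0,0,0,0,0]
    - [0.047,0,0,0,0,0]
    - [0.056,0,0,0,0,0]
    - [0.056,0,0,0,0,0]

```text
time_s: 23.3
position: [0.5361, 0.031, 0.0329]
tcp_rot: [[0.996, -0.089, -0.006], [-0.089, -0.996, 0.001], [-0.006, -0.0, -1.0]]
force: [-5.1, 0.5, 1.7]
opening: 0.206
grasp_force: 30.0
```

>>> send_rows:
  moves:
    - [0.008,0,0,0,0,0]
    - [0.014,0,0,0,0,0]
    - [0.014,0,0,0,0,0]

```text
time_s: 23.6
position: [0.5361, 0.0312, 0.0326]
tcp_rot: [[0.996, -0.088, -0.013], [-0.088, -0.996, 0.002], [-0.013, -0.001, -1.0]]
force: [-8.8, 1.3, 3.5]
opening: 0.206
grasp_force: 30.0
```

>>> send_rows:
  moves:
    - [-0.024,0,0,0,0,0]
    - [-0.024,0,0,0,0,0]

```text
time_s: 23.8
position: [0.5359, 0.0307, 0.033]
tcp_rot: [[0.996, -0.088, 0.0], [-0.088, -0.996, -0.0], [0.0, 0.0, -1.0]]
force: [-0.2, 0.1, -3.1]
opening: 0.203
grasp_force: 30.0
```

>>> send_rows:
  moves:
    - [0,0,0,0,0,0]
    - [0,0,0,0,0,0]
    - [0,0,0,0,0,0]
    - [0,0,0,0,0,0]
    - [0,0,0,0,0,0]
  grip: 0.5

```text
time_s: 24.3
position: [0.5367, 0.0306, 0.0332]
tcp_rot: [[0.996, -0.089, 0.001], [-0.089, -0.996, -0.0], [0.001, 0.0, -1.0]]
force: [0.3, 0.7, 0.4]
opening: 0.482
grasp_force: 0.0
```

>>> send_rows:
  moves:
    - [0,0,-0.1,0,0,0]
    - [0,0,-0.2,0,0,0]
    - [0,0,-0.388,0,0,0]
    - [0,0,-0.388,0,0,0]
    - [0,0,-0.388,0,0,0]

```text
time_s: 24.8
position: [0.5372, 0.0306, 0.1312]
tcp_rot: [[0.996, -0.088, 0.003], [-0.088, -0.996, -0.0], [0.003, 0.0, -1.0]]
force: [-0.3, 0.1, 0.3]
opening: 0.5
grasp_force: 0.0
```

```bash
python3 setcmd.py d -23.5 38 130.5 0; python3 st.py;  python3 - <<'E'
from meas import *; from box import *
im,d=cap("top"); cv2.imwrite("pics/top7.png",im); d[d==0]=np.nan; P=cloud("top",d)
for p in packs(im,P): print(p)
E
r="432,100,0"; X=427;Y=378.9
python3 plan.py "w,510,140,125,-7,6" "w,450,290,125,-9,5" "w,427.0,378,110,-10.1,4" "w,427.0,378,20,-10.1,6,i" "w,427,378,110,-10.1,4,i" "w,440,230,110,-8,9,i" "d,-130,114,110,0,8,i" "d,-130,114,40,0,5,i"
```

```text
24.8 pos [537.2  30.6 131.2] yaw -5.07 tilt [ 0.0031 -0.0005] cmd [536.9  30.4 130.5  -5. ] F [-0.3  0.1  0.3] op 43.5 gf 0.0
(array([129., 242.]), array([466.5, 371.2]), array([ 62.4, 119.7]), 80.1, np.float64(14.2), array([430.7, 371. ,  41.3]), 30)
(array([384., 124.]), array([ 782.4, -329.3]), array([73. , 76.3]), 51.8, np.float64(12.3), array([ 788.5, -335.4,   46.4]), 221)
6 rows: 6x[-0.146,-0.427,0.022,0.0,0.0,0.022] -> [510. 140. 125.  -7.]
5 rows: 5x[-0.312,-0.566,0.0,0.0,0.0,0.022] -> [449.9 290.  125.   -9. ]
4 rows: 4x[-0.146,-0.334,0.06,0.0,0.0,0.012] -> [426.9 378.1 110.  -10.1]
6 rows: 1x[0.0,0.0,0.06,0.0,0.0,0.0] 1x[0.0,0.0,0.12,0.0,0.0,0.0] 1x[0.0,0.0,0.18,0.0,0.0,0.0] 1x[0.0,0.0,0.24,0.0,0.0,0.0] 1x[0.0,0.0,0.3,0.0,0.0,0.0] 1x[0.0,0.0,0.36,0.0,0.0,0.0] -> [426.9 378.1  20.  -10.1]
4 rows: 1x[0.0,0.0,-0.09,0.0,0.0,0.0] 1x[0.0,0.0,-0.18,0.0,0.0,0.0] 1x[0.0,0.0,-0.27,0.0,0.0,0.0] 1x[0.0,0.0,-0.36,0.0,0.0,0.0] -> [426.9 378.1 110.  -10.1]
9 rows: 1x[0.017,0.064,0.0,0.0,0.0,-0.003] 1x[0.034,0.128,0.0,0.0,0.0,-0.005] 1x[0.052,0.191,0.0,0.0,0.0,-0.008] 1x[0.069,0.255,0.0,0.0,0.0,-0.01] 1x[0.086,0.319,0.0,0.0,0.0,-0.013] 1x[0.103,0.383,0.0,0.0,0.0,-0.015] 1x[0.121,0.446,0.0,0.0,0.0,-0.018] 1x[0.138,0.51,0.0,0.0,0.0,-0.02] 1x[0.155,0.574,0.0,0.0,0.0,-0.023] -> [439.9 230.1 110.   -8. ]
8 rows: 1x[0.007,0.057,0.0,0.0,0.0,-0.004] 1x[0.014,0.114,0.0,0.0,0.0,-0.008] 1x[0.021,0.171,0.0,0.0,0.0,-0.012] 1x[0.028,0.228,0.0,0.0,0.0,-0.016] 1x[0.034,0.284,0.0,0.0,0.0,-0.021] 1x[0.041,0.341,0.0,0.0,0.0,-0.025] 1x[0.048,0.398,0.0,0.0,0.0,-0.029] 1x[0.055,0.455,0.0,0.0,0.0,-0.033] -> [437.7 115.5 110.   -5. ]
5 rows: 1x[0.0,0.0,0.056,0.0,0.0,0.0] 1x[0.0,0.0,0.112,0.0,0.0,0.0] 1x[0.0,0.0,0.168,0.0,0.0,0.0] 1x[0.0,0.0,0.224,0.0,0.0,0.0] 1x[0.0,0.0,0.28,0.0,0.0,0.0] -> [437.7 115.5  40.   -5. ]
```

>>> send_rows:
  moves:
    - [-0.146,-0.427,0.022,0,0,0.022]
    - [-0.146,-0.427,0.022,0,0,0.022]
    - [-0.146,-0.427,0.022,0,0,0.022]
    - [-0.146,-0.427,0.022,0,0,0.022]
    - [-0.146,-0.427,0.022,0,0,0.022]

```text
time_s: 25.35
position: [0.5093, 0.1397, 0.1236]
tcp_rot: [[0.993, -0.122, -0.001], [-0.122, -0.993, -0.001], [-0.001, 0.001, -1.0]]
force: [0.6, 0.1, -0.4]
opening: 0.499
grasp_force: 0.0
```

>>> send_rows:
  moves:
    - [-0.312,-0.566,0,0,0,0.022]
    - [-0.312,-0.566,0,0,0,0.022]
    - [-0.312,-0.566,0,0,0,0.022]
    - [-0.312,-0.566,0,0,0,0.022]
    - [-0.312,-0.566,0,0,0,0.022]
    - [-0.312,-0.566,0,0,0,0.022]

```text
time_s: 25.95
position: [0.4505, 0.2888, 0.1244]
tcp_rot: [[0.987, -0.158, 0.001], [-0.158, -0.987, -0.001], [0.001, 0.001, -1.0]]
force: [0.1, -0.4, 0.1]
opening: 0.498
grasp_force: 0.0
```

>>> send_rows:
  moves:
    - [-0.146,-0.334,0.06,0,0,0.012]
    - [-0.146,-0.334,0.06,0,0,0.012]
    - [-0.146,-0.334,0.06,0,0,0.012]
    - [-0.146,-0.334,0.06,0,0,0.012]
    - [-0.146,-0.334,0.06,0,0,0.012]

```text
time_s: 26.45
position: [0.4275, 0.3765, 0.1095]
tcp_rot: [[0.984, -0.178, -0.0], [-0.178, -0.984, -0.001], [-0.0, 0.001, -1.0]]
force: [-0.3, -0.1, 0.7]
opening: 0.505
grasp_force: 0.0
```

>>> send_rows:
  moves:
    - [0,0,0.06,0,0,0]
    - [0,0,0.12,0,0,0]
    - [0,0,0.18,0,0,0]
    - [0,0,0.24,0,0,0]
    - [0,0,0.3,0,0,0]
    - [0,0,0.34,0,0,0]
    - [0,0,0.36,0,0,0]
    - [0,0,0.36,0,0,0]

```text
time_s: 27.25
position: [0.4267, 0.3775, 0.0192]
tcp_rot: [[0.984, -0.177, -0.001], [-0.177, -0.984, -0.001], [-0.001, 0.001, -1.0]]
force: [-0.3, 0.6, 0.3]
opening: 0.502
grasp_force: 0.0
```

>>> send_rows:
  moves:
    - [0,0,0,0,0,0]
    - [0,0,0,0,0,0]
    - [0,0,0,0,0,0]
    - [0,0,0,0,0,0]
    - [0,0,0,0,0,0]
    - [0,0,0,0,0,0]
  grip: 0

```text
time_s: 27.85
position: [0.4267, 0.3788, 0.02]
tcp_rot: [[0.984, -0.176, 0.001], [-0.176, -0.984, 0.001], [0.001, -0.001, -1.0]]
force: [-0.1, 0.8, 4.2]
opening: 0.201
grasp_force: 29.9
```

>>> send_rows:
  moves:
    - [0,0,-0.09,0,0,0]
    - [0,0,-0.18,0,0,0]
    - [0,0,-0.27,0,0,0]
    - [0,0,-0.36,0,0,0]

```text
time_s: 28.25
position: [0.4256, 0.3779, 0.1097]
tcp_rot: [[0.984, -0.176, -0.002], [-0.176, -0.984, -0.001], [-0.002, 0.002, -1.0]]
force: [0.2, 0.4, -2.1]
opening: 0.205
grasp_force: 29.9
```

>>> send_rows:
  moves:
    - [0.017,0.064,0,0,0,-0.003]
    - [0.034,0.128,0,0,0,-0.005]
    - [0.052,0.191,0,0,0,-0.008]
    - [0.069,0.255,0,0,0,-0.01]
    - [0.086,0.319,0,0,0,-0.013]
    - [0.103,0.383,0,0,0,-0.015]
    - [0.121,0.446,0,0,0,-0.018]
    - [0.138,0.51,0,0,0,-0.02]
    - [0.155,0.574,0,0,0,-0.023]

```text
time_s: 29.15
position: [0.4386, 0.2295, 0.1091]
tcp_rot: [[0.99, -0.14, -0.002], [-0.14, -0.99, -0.001], [-0.002, 0.001, -1.0]]
force: [0.3, -0.2, -2.6]
opening: 0.203
grasp_force: 29.9
```

>>> send_rows:
  moves:
    - [0.007,0.057,0,0,0,-0.004]
    - [0.014,0.114,0,0,0,-0.008]
    - [0.021,0.171,0,0,0,-0.012]
    - [0.028,0.228,0,0,0,-0.016]
    - [0.034,0.284,0,0,0,-0.021]
    - [0.041,0.341,0,0,0,-0.025]
    - [0.048,0.398,0,0,0,-0.029]
    - [0.055,0.455,0,0,0,-0.033]
    - [0.055,0.455,0,0,0,-0.033]

```text
time_s: 30.05
position: [0.4365, 0.1146, 0.1092]
tcp_rot: [[0.996, -0.09, -0.002], [-0.09, -0.996, -0.0], [-0.002, 0.0, -1.0]]
force: [-0.5, 0.5, -2.6]
opening: 0.204
grasp_force: 29.9
```

>>> send_rows:
  moves:
    - [0,0,0.056,0,0,0]
    - [0,0,0.112,0,0,0]
    - [0,0,0.168,0,0,0]
    - [0,0,0.224,0,0,0]
    - [0,0,0.28,0,0,0]
    - [0,0,0.28,0,0,0]
    - [0,0,0.28,0,0,0]

```text
time_s: 30.75
position: [0.4368, 0.1162, 0.0394]
tcp_rot: [[0.996, -0.088, -0.001], [-0.088, -0.996, 0.0], [-0.001, 0.0, -1.0]]
force: [-0.6, -0.1, -1.9]
opening: 0.205
grasp_force: 29.9
```

```bash
python3 st.py
python3 - <<'E'
from lib import *
im,d=cap("top"); cv2.imwrite("pics/top8.png",im)
from nose import *
run("pics/top8.png",0,-31,.033)
E
python3 plan.py "d,-130,114,33.5,0,3,i;d,-85,114,33.5,0,9,i" "d,-35,114,33.5,0,9,i" "d,-21,114,33.5,0,6,i"
```

```text
30.75 pos [436.8 116.2  39.4] yaw -5.06 tilt [-0.001   0.0001] cmd [437.7 115.5  40.   -5. ] F [-0.6 -0.1 -1.9] op 17.8 gf 29.9
nose x -29.9242074333603
[31.35  1.54  0.16]
[-32.25  -3.72   0.46]
offset y -0.45
12 rows: 1x[0.0,0.0,0.009,0.0,0.0,0.0] 1x[0.0,0.0,0.017,0.0,0.0,0.0] 1x[0.0,0.0,0.026,0.0,0.0,0.0] 1x[0.02,0.0,0.026,0.0,0.0,0.0] 1x[0.04,0.0,0.026,0.0,0.0,0.0] 1x[0.06,0.0,0.026,0.0,0.0,0.0] 1x[0.08,0.0,0.026,0.0,0.0,0.0] 1x[0.1,0.0,0.026,0.0,0.0,0.0] 1x[0.12,0.0,0.026,0.0,0.0,0.0] 1x[0.14,0.0,0.026,0.0,0.0,0.0] 1x[0.16,0.0,0.026,0.0,0.0,0.0] 1x[0.18,0.0,0.026,0.0,0.0,0.0] -> [482.5 111.6  33.5  -5. ]
9 rows: 1x[0.022,0.0,0.0,0.0,0.0,0.0] 1x[0.044,0.0,0.0,0.0,0.0,0.0] 1x[0.067,0.0,0.0,0.0,0.0,0.0] 1x[0.089,0.0,0.0,0.0,0.0,0.0] 1x[0.111,0.0,0.0,0.0,0.0,0.0] 1x[0.133,0.0,0.0,0.0,0.0,0.0] 1x[0.156,0.0,0.0,0.0,0.0,0.0] 1x[0.178,0.0,0.0,0.0,0.0,0.0] 1x[0.2,0.0,0.0,0.0,0.0,0.0] -> [532.3 107.2  33.5  -5. ]
6 rows: 1x[0.009,0.0,0.0,0.0,0.0,0.0] 1x[0.019,0.0,0.0,0.0,0.0,0.0] 1x[0.028,0.0,0.0,0.0,0.0,0.0] 1x[0.037,0.0,0.0,0.0,0.0,0.0] 1x[0.047,0.0,0.0,0.0,0.0,0.0] 1x[0.056,0.0,0.0,0.0,0.0,0.0] -> [546.2 105.9  33.5  -5. ]
```

>>> send_rows:
  moves:
    - [0,0,0.009,0,0,0]
    - [0,0,0.017,0,0,0]
    - [0,0,0.026,0,0,0]
    - [0.02,0,0.026,0,0,0]
    - [0.04,0,0.026,0,0,0]
    - [0.06,0,0.026,0,0,0]
    - [0.08,0,0.026,0,0,0]
    - [0.1,0,0.026,0,0,0]
    - [0.12,0,0.026,0,0,0]
    - [0.14,0,0.026,0,0,0]
    - [0.16,0,0.026,0,0,0]
    - [0.18,0,0.026,0,0,0]

```text
time_s: 32.0
position: [0.4823, 0.1118, 0.033]
tcp_rot: [[0.996, -0.088, -0.0], [-0.088, -0.996, -0.0], [-0.0, 0.0, -1.0]]
force: [0.1, 0.5, -1.8]
opening: 0.204
grasp_force: 29.9
```

>>> send_rows:
  moves:
    - [0.022,0,0,0,0,0]
    - [0.044,0,0,0,0,0]
    - [0.067,0,0,0,0,0]
    - [0.089,0,0,0,0,0]
    - [0.111,0,0,0,0,0]
    - [0.133,0,0,0,0,0]
    - [0.156,0,0,0,0,0]
    - [0.178,0,0,0,0,0]
    - [0.2,0,0,0,0,0]

```text
time_s: 32.9
position: [0.5321, 0.1073, 0.033]
tcp_rot: [[0.996, -0.088, -0.0], [-0.088, -0.996, -0.0], [-0.0, 0.0, -1.0]]
force: [0.8, 0.8, -2.2]
opening: 0.201
grasp_force: 29.9
```

>>> send_rows:
  moves:
    - [0.009,0,0,0,0,0]
    - [0.019,0,0,0,0,0]
    - [0.028,0,0,0,0,0]
    - [0.037,0,0,0,0,0]
    - [0.047,0,0,0,0,0]
    - [0.056,0,0,0,0,0]
    - [0.056,0,0,0,0,0]

```text
time_s: 33.6
position: [0.5428, 0.1065, 0.0327]
tcp_rot: [[0.996, -0.089, -0.006], [-0.089, -0.996, 0.0], [-0.006, 0.0, -1.0]]
force: [-4.4, 0.3, 0.4]
opening: 0.202
grasp_force: 30.0
```

>>> send_rows:
  moves:
    - [0.008,0,0,0,0,0]
    - [0.014,0,0,0,0,0]
    - [0.014,0,0,0,0,0]

```text
time_s: 33.9
position: [0.5429, 0.1067, 0.0324]
tcp_rot: [[0.996, -0.088, -0.013], [-0.088, -0.996, 0.001], [-0.013, 0.0, -1.0]]
force: [-10.5, 2.3, 3.6]
opening: 0.204
grasp_force: 30.0
```

>>> send_rows:
  moves:
    - [-0.024,0,0,0,0,0]
    - [-0.024,0,0,0,0,0]

```text
time_s: 34.1
position: [0.5428, 0.1065, 0.0331]
tcp_rot: [[0.996, -0.088, 0.0], [-0.088, -0.996, -0.0], [0.0, 0.0, -1.0]]
force: [-4.1, 1.2, -0.8]
opening: 0.204
grasp_force: 30.0
```

>>> send_rows:
  moves:
    - [0,0,0,0,0,0]
    - [0,0,0,0,0,0]
    - [0,0,0,0,0,0]
    - [0,0,0,0,0,0]
    - [0,0,0,0,0,0]
  grip: 0.5

```text
time_s: 34.6
position: [0.5437, 0.1063, 0.0332]
tcp_rot: [[0.996, -0.089, 0.001], [-0.089, -0.996, -0.0], [0.001, -0.0, -1.0]]
force: [0.0, 0.6, -0.0]
opening: 0.482
grasp_force: 0.0
```

>>> send_rows:
  moves:
    - [0,0,-0.1,0,0,0]
    - [0,0,-0.2,0,0,0]
    - [0,0,-0.388,0,0,0]
    - [0,0,-0.388,0,0,0]
    - [0,0,-0.388,0,0,0]

```text
time_s: 35.1
position: [0.544, 0.1064, 0.1313]
tcp_rot: [[0.996, -0.088, 0.003], [-0.088, -0.996, -0.0], [0.003, -0.0, -1.0]]
force: [-0.6, 0.5, -0.0]
opening: 0.501
grasp_force: 0.0
```

```bash
python3 setcmd.py d -23.5 114 130.5 0; python3 st.py;  cat > plug.py <<'E'
from meas import *; from box import *
def plug(P,im,box=(340,470,215,300)):
    u0,u1,v0,v1=box; Q=P[v0:v1,u0:u1]; m=im[v0:v1,u0:u1].max(2)<75
    for lo,hi in ((.02,.033),(.045,.062)):
        q=Q[m&(Q[...,2]>lo)&(Q[...,2]<hi)]
        if len(q)>10: r=cv2.minAreaRect(np.float32(q[:,:2]*1000)); print("plug",len(q),np.round(q.mean(0)*1000,1),np.round(r[0],1),np.round(r[1],1),round(r[2],1))
E
python3 - <<'E'
from plug import *
im,d=cap("top"); cv2.imwrite("pics/top9.png",im); d[d==0]=np.nan; P=cloud("top",d)
for p in packs(im,P): print(p)
plug(P,im)
im,d=cap("scene"); cv2.imwrite("pics/scene9.png",im)
E
python3 plan.py "w,500,-60,130,0,6" "w,450,-230,130,6,6" "w,420.7,-364.1,110,9.5,6" "w,420.7,-364.1,30.5,9.5,7,i"
```

```text
35.1 pos [544.  106.4 131.3] yaw -5.07 tilt [ 0.0031 -0.    ] cmd [543.6 106.1 130.5  -5. ] F [-0.6  0.5 -0. ] op 43.6 gf 0.0
(array([385., 124.]), array([ 779.6, -331.6]), array([73.6, 77. ]), 35.9, np.float64(12.3), array([ 786.6, -334.6,   47.1]), 219)
plug 378 [ 423.7 -367.4   26.2] [ 459.4 -405.7] [333.2 170.8] 75.9
plug 104 [ 421.9 -362.1   53.3] [ 473.3 -321.6] [179.  31.] 38.9
6 rows: 6x[-0.115,0.677,0.002,0.0,0.0,-0.056] -> [500.1 -59.9 130.   -0. ]
6 rows: 6x[-0.2,0.68,0.0,0.0,0.0,-0.067] -> [ 450.1 -229.9  130.     6. ]
6 rows: 6x[-0.173,0.521,0.08,0.0,0.0,-0.039] -> [ 420.7 -364.   110.     9.5]
7 rows: 1x[0.0,0.0,0.045,0.0,0.0,0.0] 1x[0.0,0.0,0.091,0.0,0.0,0.0] 1x[0.0,0.0,0.136,0.0,0.0,0.0] 1x[0.0,0.0,0.182,0.0,0.0,0.0] 1x[0.0,0.0,0.227,0.0,0.0,0.0] 1x[0.0,0.0,0.273,0.0,0.0,0.0] 1x[0.0,0.0,0.318,0.0,0.0,0.0] -> [ 420.7 -364.    30.5    9.5]
```

View pics/top9.png

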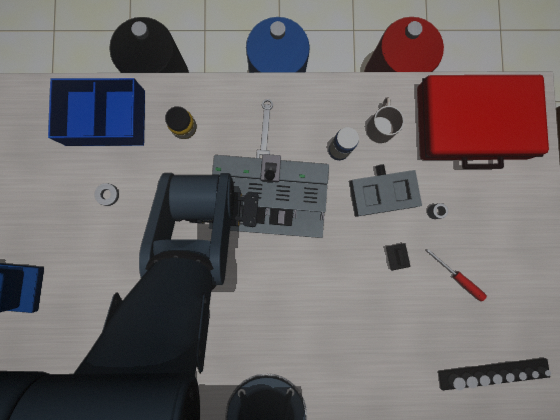

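One plug remains at (397,256), unmoved. Packs sit in slots 1 and 2, slot 0 is under the arm, and the lever is off. On to the plug.

>>> send_rows:
  moves:
    - [-0.115,0.677,0.002,0,0,-0.056]
    - [-0.115,0.677,0.002,0,0,-0.056]
    - [-0.115,0.677,0.002,0,0,-0.056]
    - [-0.115,0.677,0.002,0,0,-0.056]
    - [-0.115,0.677,0.002,0,0,-0.056]
    - [-0.115,0.677,0.002,0,0,-0.056]

```text
time_s: 35.8
position: [0.4987, -0.0596, 0.1283]
tcp_rot: [[1.0, -0.002, -0.003], [-0.002, -1.0, 0.001], [-0.003, -0.001, -1.0]]
force: [0.4, 1.0, 0.9]
opening: 0.501
grasp_force: 0.0
```

>>> send_rows:
  moves:
    - [-0.2,0.68,0,0,0,-0.067]
    - [-0.2,0.68,0,0,0,-0.067]
    - [-0.2,0.68,0,0,0,-0.067]
    - [-0.2,0.68,0,0,0,-0.067]
    - [-0.2,0.68,0,0,0,-0.067]
    - [-0.2,0.68,0,0,0,-0.067]

```text
time_s: 36.4
position: [0.4494, -0.2284, 0.1289]
tcp_rot: [[0.995, 0.105, -0.001], [0.105, -0.995, 0.002], [-0.001, -0.002, -1.0]]
force: [-0.0, -0.1, 0.9]
opening: 0.5
grasp_force: 0.0
```

>>> send_rows:
  moves:
    - [-0.173,0.521,0.08,0,0,-0.039]
    - [-0.173,0.521,0.08,0,0,-0.039]
    - [-0.173,0.521,0.08,0,0,-0.039]
    - [-0.173,0.521,0.08,0,0,-0.039]
    - [-0.173,0.521,0.08,0,0,-0.039]
    - [-0.173,0.521,0.08,0,0,-0.039]

```text
time_s: 37.0
position: [0.4204, -0.3608, 0.1092]
tcp_rot: [[0.986, 0.168, -0.001], [0.168, -0.986, 0.002], [-0.001, -0.003, -1.0]]
force: [0.4, 0.1, -0.6]
opening: 0.497
grasp_force: 0.0
```

>>> send_rows:
  moves:
    - [0,0,0.045,0,0,0]
    - [0,0,0.091,0,0,0]
    - [0,0,0.136,0,0,0]
    - [0,0,0.182,0,0,0]
    - [0,0,0.227,0,0,0]
    - [0,0,0.273,0,0,0]
    - [0,0,0.318,0,0,0]
    - [0,0,0.318,0,0,0]
    - [0,0,0.318,0,0,0]

```text
time_s: 37.9
position: [0.4199, -0.3636, 0.0297]
tcp_rot: [[0.986, 0.165, -0.0], [0.165, -0.986, 0.001], [-0.0, -0.001, -1.0]]
force: [-0.1, 0.4, 0.6]
opening: 0.503
grasp_force: 0.0
```

>>> send_rows:
  moves:
    - [0,0,0,0,0,0]
    - [0,0,0,0,0,0]
    - [0,0,0,0,0,0]
    - [0,0,0,0,0,0]
    - [0,0,0,0,0,0]
    - [0,0,0,0,0,0]
  grip: 0

```text
time_s: 38.5
position: [0.4202, -0.3639, 0.0302]
tcp_rot: [[0.986, 0.165, 0.0], [0.165, -0.986, -0.0], [0.0, 0.001, -1.0]]
force: [-0.3, 0.1, 0.2]
opening: 0.161
grasp_force: 30.0
```

```bash
python3 plan.py "w,420.7,-364,110,9.5,4,i" "w,601.0,-375.3,110,8.73,9,i;w,601.0,-375.3,110,8.73,2" "w,601.0,-375.3,80,8.73,4,i;w,601.0,-375.3,80,8.73,2"
```

```text
4 rows: 1x[0.0,0.0,-0.08,0.0,0.0,0.0] 1x[0.0,0.0,-0.159,0.0,0.0,0.0] 1x[0.0,0.0,-0.238,0.0,0.0,0.0] 1x[0.0,0.0,-0.318,0.0,0.0,0.0] -> [ 420.7 -364.   110.     9.5]
11 rows: 1x[0.078,0.018,0.0,0.0,0.0,0.001] 1x[0.156,0.036,0.0,0.0,0.0,0.002] 1x[0.235,0.055,0.0,0.0,0.0,0.003] 1x[0.313,0.073,0.0,0.0,0.0,0.004] 1x[0.391,0.091,0.0,0.0,0.0,0.005] 1x[0.469,0.109,0.0,0.0,0.0,0.006] 1x[0.548,0.128,0.0,0.0,0.0,0.007] 1x[0.626,0.146,0.0,0.0,0.0,0.008] 3x[0.704,0.164,0.0,0.0,0.0,0.009] -> [ 601.1 -375.3  110.     8.7]
6 rows: 1x[0.0,0.0,0.03,0.0,0.0,0.0] 1x[0.0,0.0,0.06,0.0,0.0,0.0] 1x[0.0,0.0,0.09,0.0,0.0,0.0] 3x[0.0,0.0,0.12,0.0,0.0,0.0] -> [ 601.1 -375.3   80.     8.7]
```

>>> send_rows:
  moves:
    - [0,0,-0.08,0,0,0]
    - [0,0,-0.159,0,0,0]
    - [0,0,-0.238,0,0,0]
    - [0,0,-0.318,0,0,0]
    - [0,0,-0.318,0,0,0]

```text
time_s: 39.0
position: [0.4211, -0.3649, 0.1117]
tcp_rot: [[0.986, 0.165, 0.003], [0.165, -0.986, -0.004], [0.002, 0.004, -1.0]]
force: [-0.4, -0.9, -1.9]
opening: 0.157
grasp_force: 30.0
```

>>> send_rows:
  moves:
    - [0.078,0.018,0,0,0,0.001]
    - [0.156,0.036,0,0,0,0.002]
    - [0.235,0.055,0,0,0,0.003]
    - [0.313,0.073,0,0,0,0.004]
    - [0.391,0.091,0,0,0,0.005]
    - [0.469,0.109,0,0,0,0.006]
    - [0.548,0.128,0,0,0,0.007]
    - [0.626,0.146,0,0,0,0.008]
    - [0.704,0.164,0,0,0,0.009]
    - [0.704,0.164,0,0,0,0.009]
    - [0.704,0.164,0,0,0,0.009]

```text
time_s: 40.1
position: [0.5993, -0.3742, 0.1076]
tcp_rot: [[0.988, 0.152, -0.003], [0.152, -0.988, 0.002], [-0.003, -0.002, -1.0]]
force: [-0.4, 1.1, -1.6]
opening: 0.159
grasp_force: 30.0
```

>>> send_rows:
  moves:
    - [0,0,0.03,0,0,0]
    - [0,0,0.06,0,0,0]
    - [0,0,0.09,0,0,0]
    - [0,0,0.12,0,0,0]
    - [0,0,0.12,0,0,0]
    - [0,0,0.12,0,0,0]

```text
time_s: 40.7
position: [0.6002, -0.375, 0.0792]
tcp_rot: [[0.989, 0.151, -0.0], [0.151, -0.989, 0.0], [-0.0, -0.0, -1.0]]
force: [0.5, -0.4, -1.0]
opening: 0.159
grasp_force: 30.0
```

```bash
python3 st.py
python3 - <<'E'
from lib import *
out=[]
for n in("top","scene"):
    im,d=cap(n); cv2.imwrite(f"pics/{n}10.png",im)
    u,v=proj(n,[.601,-.375,.05]).astype(int); out.append(cv2.resize(im[v-45:v+45,u-40:u+40],(400,450),interpolation=cv2.INTER_CUBIC)); print(n,u-40,v-45)
cv2.imwrite("pics/c10.png",np.hstack(out))
E
```

```text
40.7 pos [ 600.2 -375.    79.2] yaw 8.69 tilt [-0.0004  0.0004] cmd [ 601.1 -375.3   80.     8.7] F [ 0.5 -0.4 -1. ] op 13.9 gf 30.0
top 362 144
scene 162 256
```

View pics/c10.png

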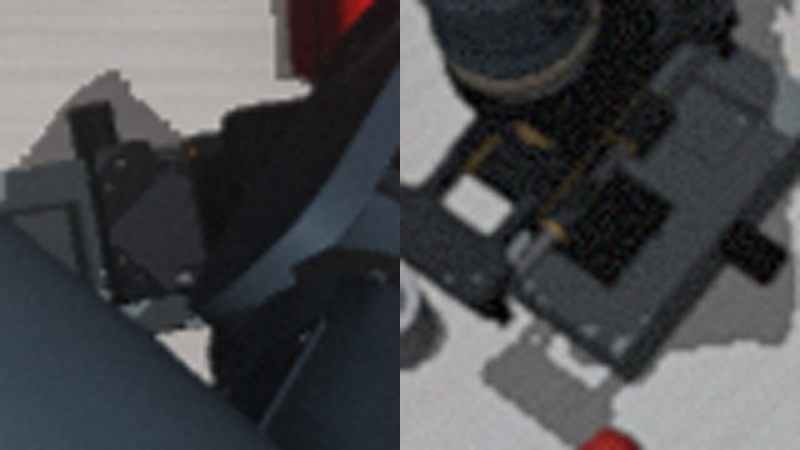

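Run:
```python
from lib import *
t=np.radians(8.7); ex=np.array([np.cos(t),np.sin(t)]); ey=np.array([-ex[1],ex[0]])
for z in (.067,.075):
  for a,b in ((33,27),(33,-27)):
    X=np.array([600.2,-375])+ex*a+ey*b; p=proj("scene",[*X/1000,z]); print(z,a,b,"crop px",(p-[162,256])*5+[400,0])
```

```text
0.067 33 27 crop px [677.08901643 207.83054819]
0.067 33 -27 crop px [609.74518735 290.31870172]
0.075 33 27 crop px [675.05879579 201.39309686]
0.075 33 -27 crop px [607.26470657 284.21997813]
```

The flange corners agree with the expected positions within 1 px. Descending slowly.

>>> send_rows:
  moves:
    - [0,0,0.012,0,0,0]
    - [0,0,0.024,0,0,0]
    - [0,0,0.032,0,0,0]
    - [0,0,0.04,0,0,0]
    - [0,0,0.048,0,0,0]
    - [0,0,0.056,0,0,0]
    - [0,0,0.056,0,0,0]

```text
time_s: 41.5
position: [0.6002, -0.3749, 0.0651]
tcp_rot: [[0.989, 0.151, -0.001], [0.151, -0.989, 0.0], [-0.0, -0.001, -1.0]]
force: [0.3, 0.4, -1.5]
opening: 0.157
grasp_force: 30.0
```

No contact force: the plug is in the socket opening. I press on until it is flush.

>>> send_rows:
  moves:
    - [0,0,0.008,0,0,0]
    - [0,0,0.016,0,0,0]
    - [0,0,0.024,0,0,0]
    - [0,0,0.032,0,0,0]
    - [0,0,0.038,0,0,0]
    - [0,0,0.044,0,0,0]
    - [0,0,0.044,0,0,0]

```text
time_s: 42.2
position: [0.6004, -0.3751, 0.0572]
tcp_rot: [[0.988, 0.151, 0.0], [0.151, -0.988, -0.0], [0.0, 0.0, -1.0]]
force: [-2.6, 1.9, 10.1]
opening: 0.154
grasp_force: 30.0
```

>>> send_rows:
  moves:
    - [0,0,0.008,0,0,0]
    - [0,0,0.012,0,0,0]
    - [0,0,0.012,0,0,0]

```text
time_s: 42.5
position: [0.6005, -0.3752, 0.0572]
tcp_rot: [[0.988, 0.151, 0.0], [0.151, -0.988, -0.001], [0.0, 0.001, -1.0]]
force: [-7.4, 3.9, 22.4]
opening: 0.156
grasp_force: 30.0
```

>>> send_rows:
  moves:
    - [0,0,-0.016,0,0,0]
    - [0,0,-0.016,0,0,0]

```text
time_s: 42.7
position: [0.6012, -0.3757, 0.0572]
tcp_rot: [[0.989, 0.151, 0.002], [0.151, -0.989, -0.002], [0.002, 0.002, -1.0]]
force: [-1.5, 0.5, 8.3]
opening: 0.155
grasp_force: 30.0
```

>>> send_rows:
  moves:
    - [0,0,0,0,0,0]
    - [0,0,0,0,0,0]
    - [0,0,0,0,0,0]
    - [0,0,0,0,0,0]
    - [0,0,0,0,0,0]
  grip: 0.5

```text
time_s: 43.2
position: [0.6003, -0.375, 0.055]
tcp_rot: [[0.989, 0.151, -0.001], [0.151, -0.989, 0.0], [-0.0, -0.001, -1.0]]
force: [0.7, -0.2, -0.9]
opening: 0.48
grasp_force: 0.0
```

>>> send_rows:
  moves:
    - [0,0,-0.1,0,0,0]
    - [0,0,-0.2,0,0,0]
    - [0,0,-0.36,0,0,0]
    - [0,0,-0.54,0,0,0]
    - [0,0,-0.7,0,0,0]
    - [0,0,-0.7,0,0,0]
    - [0,0,-0.7,0,0,0]
  grip: 0.5

```text
time_s: 43.9
position: [0.6008, -0.3754, 0.2321]
tcp_rot: [[0.988, 0.151, 0.002], [0.151, -0.988, -0.002], [0.002, 0.002, -1.0]]
force: [-0.3, 0.2, -0.5]
opening: 0.5
grasp_force: 0.0
```

```bash
python3 setcmd.py w 601.1 -375.3 231 8.73; python3 st.py
python3 plan.py "w,480,-230,230,2,6" "w,420,-40,230,-5,7"
```

```text
43.9 pos [ 600.8 -375.4  232.1] yaw 8.7 tilt [ 0.0022 -0.0019] cmd [ 601.1 -375.3  231.     8.7] F [-0.3  0.2 -0.5] op 43.5 gf 0.0
6 rows: 6x[-0.391,-0.648,0.004,0.0,0.0,0.075] -> [ 479.9 -230.   230.     2. ]
7 rows: 7x[-0.213,-0.768,0.0,0.0,0.0,0.078] -> [420. -40. 230.  -5.]
```

>>> send_rows:
  moves:
    - [-0.391,-0.648,0.004,0,0,0.075]
    - [-0.391,-0.648,0.004,0,0,0.075]
    - [-0.391,-0.648,0.004,0,0,0.075]
    - [-0.391,-0.648,0.004,0,0,0.075]
    - [-0.391,-0.648,0.004,0,0,0.075]
    - [-0.391,-0.648,0.004,0,0,0.075]
  grip: 0

```text
time_s: 44.5
position: [0.4784, -0.2287, 0.2284]
tcp_rot: [[0.999, 0.035, -0.002], [0.035, -0.999, 0.001], [-0.002, -0.001, -1.0]]
force: [0.7, -0.1, -0.3]
opening: 0.051
grasp_force: 0.0
```

Run:
```python
from plug import *
im,d=cap("top"); cv2.imwrite("pics/top11.png",im); d[d==0]=np.nan; P=cloud("top",d)
for p in packs(im,P): print(p)
for b,y0 in zip(range(3),(114,38,-38)):
    A=np.stack([(P[...,:2]*1000-O)@EX,(P[...,:2]*1000-O)@EY-y0,P[...,2]*1000],-1)
    s=(np.abs(A[...,1])<31)&(A[...,0]>-75)&(A[...,0]<10)
    for lo,hi in ((50,61),):
        q=A[s&(A[...,2]>lo)&(A[...,2]<hi)]; print("bay",b,"rib x",np.round(np.percentile(q[:,0],[3,50,97]),1),"y",np.round(np.median(q[:,1]),1),"z",np.round(np.median(q[:,2]),1),len(q))
    q=A[s&(A[...,2]>21)&(A[...,2]<31)&(A[...,0]<-3)&(np.abs(A[...,1])>12)]; print("   slab z",np.median(q[:,2]).round(1),"rear",np.percentile(q[:,0],2).round(1))
Q=P[160:220,360:430].reshape(-1,3); m=np.hypot(Q[:,0]-.601,Q[:,1]+.3753)<.045; Q=Q[m]
for lo,hi in ((.049,.058),(.074,.09)): q=Q[(Q[:,2]>lo)&(Q[:,2]<hi)]; print("plug",len(q),np.median(q,0).round(4))
a=np.hstack([cv2.resize(im[140:250,200:430],(800,383),interpolation=cv2.INTER_CUBIC)]); cv2.imwrite("pics/c11.png",a)
```

```text
(array([312., 219.]), array([ 512. , -131.3]), array([64.1, 70.8]), 84.8, np.float64(11.9), array([ 553.7, -163. ,   35.8]), 25)
(array([385., 124.]), array([ 782.3, -329.4]), array([73.3, 77.2]), 51.8, np.float64(11.9), array([ 786.7, -334.7,   46.5]), 213)
bay 0 rib x [-39.7 -23.8  -7.5] y -0.8 z 55.8 89
   slab z 25.9 rear -42.5
bay 1 rib x [-40.9 -23.7  -7.1] y -0.4 z 55.8 91
   slab z 26.0 rear -42.1
bay 2 rib x [-40.5 -22.8  -6.5] y 0.3 z 56.3 91
   slab z 26.0 rear -43.1
plug 176 [ 0.6186 -0.3685  0.0532]
plug 48 [ 0.6119 -0.3737  0.0802]
```

View pics/c11.png

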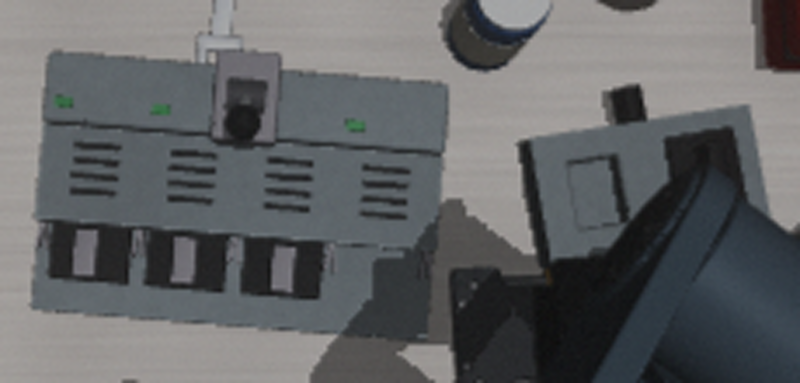

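All three ribs are home at dock x ≈ −24 with slab top at 26 mm. The plug's flange top is at 53 mm, so it is flush, and the lever is still off at crop (243,120). Next I switch on.

```bash
python3 setcmd.py w 479.9 -230 230 2; python3 plan.py "w,545,-60,230,-5,6" "d,34,-1,230,0,4;d,34,-1,112,0,6" "d,100,-1,112,0,10,i" "d,112,-1,112,0,5,i" "d,95,-1,112,0,3;d,95,-1,230,0,5" "w,480,-150,230,-3,7"
```

```text
6 rows: 6x[0.284,-0.67,0.0,0.0,0.0,0.078] -> [545.  -60.1 230.   -5. ]
10 rows: 4x[0.166,-0.202,0.0,0.0,0.0,0.0] 6x[0.166,-0.202,0.472,0.0,0.0,0.0] -> [590.8 -13.4 112.   -5. ]
10 rows: 1x[0.026,0.0,0.0,0.0,0.0,0.0] 1x[0.053,0.0,0.0,0.0,0.0,0.0] 1x[0.079,0.0,0.0,0.0,0.0,0.0] 1x[0.106,0.0,0.0,0.0,0.0,0.0] 1x[0.132,0.0,0.0,0.0,0.0,0.0] 1x[0.158,0.0,0.0,0.0,0.0,0.0] 1x[0.185,0.0,0.0,0.0,0.0,0.0] 1x[0.211,0.0,0.0,0.0,0.0,0.0] 1x[0.238,0.0,0.0,0.0,0.0,0.0] 1x[0.264,0.0,0.0,0.0,0.0,0.0] -> [656.5 -19.2 112.   -5. ]
5 rows: 1x[0.01,0.0,0.0,0.0,0.0,0.0] 1x[0.019,0.0,0.0,0.0,0.0,0.0] 1x[0.029,0.0,0.0,0.0,0.0,0.0] 1x[0.038,0.0,0.0,0.0,0.0,0.0] 1x[0.048,0.0,0.0,0.0,0.0,0.0] -> [668.5 -20.3 112.   -5. ]
8 rows: 3x[-0.068,0.0,0.0,0.0,0.0,0.0] 5x[-0.068,0.0,-0.472,0.0,0.0,0.0] -> [651.5 -18.8 230.   -5. ]
7 rows: 7x[-0.638,0.583,0.0,0.0,0.0,-0.022] -> [ 479.9 -150.   230.    -3. ]
```

>>> send_rows:
  moves:
    - [0.284,-0.67,0,0,0,0.078]
    - [0.284,-0.67,0,0,0,0.078]
    - [0.284,-0.67,0,0,0,0.078]
    - [0.284,-0.67,0,0,0,0.078]
    - [0.284,-0.67,0,0,0,0.078]
    - [0.284,-0.67,0,0,0,0.078]

```text
time_s: 45.15
position: [0.5457, -0.0603, 0.2289]
tcp_rot: [[0.996, -0.087, -0.0], [-0.087, -0.996, -0.001], [-0.0, 0.001, -1.0]]
force: [-0.1, -0.4, 0.1]
opening: 0.004
grasp_force: 0.0
```

>>> send_rows:
  moves:
    - [0.166,-0.202,0,0,0,0]
    - [0.166,-0.202,0,0,0,0]
    - [0.166,-0.202,0,0,0,0]
    - [0.166,-0.202,0,0,0,0]
    - [0.166,-0.202,0.15,0,0,0]
    - [0.166,-0.202,0.3,0,0,0]
    - [0.166,-0.202,0.42,0,0,0]
    - [0.166,-0.202,0.472,0,0,0]
    - [0.166,-0.202,0.472,0,0,0]
    - [0.166,-0.202,0.472,0,0,0]

```text
time_s: 46.15
position: [0.591, -0.0142, 0.1125]
tcp_rot: [[0.996, -0.089, 0.001], [-0.089, -0.996, -0.0], [0.002, 0.0, -1.0]]
force: [0.6, -0.0, 0.4]
opening: 0.006
grasp_force: 0.0
```

>>> send_rows:
  moves:
    - [0.026,0,0,0,0,0]
    - [0.053,0,0,0,0,0]
    - [0.079,0,0,0,0,0]
    - [0.106,0,0,0,0,0]
    - [0.132,0,0,0,0,0]
    - [0.158,0,0,0,0,0]
    - [0.185,0,0,0,0,0]
    - [0.211,0,0,0,0,0]
    - [0.238,0,0,0,0,0]
    - [0.264,0,0,0,0,0]

```text
time_s: 47.15
position: [0.6568, -0.0192, 0.1114]
tcp_rot: [[0.996, -0.089, 0.0], [-0.089, -0.996, -0.0], [0.0, 0.0, -1.0]]
force: [-1.4, 0.4, -0.7]
opening: 0.006
grasp_force: 0.6
```

>>> send_rows:
  moves:
    - [0.01,0,0,0,0,0]
    - [0.019,0,0,0,0,0]
    - [0.029,0,0,0,0,0]
    - [0.038,0,0,0,0,0]
    - [0.048,0,0,0,0,0]
    - [0.048,0,0,0,0,0]

```text
time_s: 47.75
position: [0.6672, -0.02, 0.1113]
tcp_rot: [[0.996, -0.088, -0.002], [-0.088, -0.996, 0.0], [-0.002, -0.0, -1.0]]
force: [-3.0, 0.1, -0.2]
opening: 0.007
grasp_force: 1.5
```

>>> send_rows:
  moves:
    - [0.006,0,0,0,0,0]
    - [0.008,0,0,0,0,0]
    - [0.008,0,0,0,0,0]

```text
time_s: 48.05
position: [0.6675, -0.02, 0.1112]
tcp_rot: [[0.996, -0.088, -0.006], [-0.088, -0.996, 0.001], [-0.006, -0.0, -1.0]]
force: [-6.8, 0.4, 1.4]
opening: 0.008
grasp_force: 3.0
```

>>> send_rows:
  moves:
    - [-0.076,0,0,0,0,0]
    - [-0.076,0,0,0,0,0]
    - [-0.076,0,0,0,0,0]
    - [-0.076,0,-0.472,0,0,0]
    - [-0.076,0,-0.472,0,0,0]
    - [-0.076,0,-0.472,0,0,0]
    - [-0.076,0,-0.472,0,0,0]
    - [-0.076,0,-0.472,0,0,0]

```text
time_s: 48.85
position: [0.6519, -0.0188, 0.2298]
tcp_rot: [[0.996, -0.089, 0.002], [-0.089, -0.996, -0.0], [0.002, 0.0, -1.0]]
force: [-0.5, 0.9, -0.9]
opening: 0.005
grasp_force: 0.0
```

>>> send_rows:
  moves:
    - [-0.638,0.583,0,0,0,-0.022]
    - [-0.638,0.583,0,0,0,-0.022]
    - [-0.638,0.583,0,0,0,-0.022]
    - [-0.638,0.583,0,0,0,-0.022]
    - [-0.638,0.583,0,0,0,-0.022]
    - [-0.638,0.583,0,0,0,-0.022]
    - [-0.638,0.583,0,0,0,-0.022]
    - [-0.638,0.583,0,0,0,-0.022]

```text
time_s: 49.65
position: [0.4807, -0.1492, 0.2291]
tcp_rot: [[0.999, -0.053, 0.0], [-0.053, -0.999, 0.0], [0.0, -0.0, -1.0]]
force: [0.2, 0.1, 0.3]
opening: 0.003
grasp_force: 0.0
```

Run:
```python
from lib import *; from box import *
im,d=cap("top"); cv2.imwrite("pics/top12.png",im); d[d==0]=np.nan; P=cloud("top",d)
A=np.stack([(P[...,:2]*1000-O)@EX,(P[...,:2]*1000-O)@EY,P[...,2]*1000],-1)
k=A[(np.abs(A[...,0]-104)<60)&(np.abs(A[...,1])<25)&(A[...,2]>105)&(A[...,2]<150)]; print("knob",len(k),np.median(k,0).round(1))
for y0 in (114,38,-38):
    q=A[(np.abs(A[...,1]-y0)<25)&(A[...,0]>-75)&(A[...,0]<10)&(A[...,2]>50)&(A[...,2]<61)]; print("rib",np.median(q,0).round(1))
sc,_=cap("scene"); cv2.imwrite("pics/scene12.png",sc)
```

```text
knob 88 [130.9   0.2 129.1]
rib [-23.7 113.2  55.6]
rib [-23.6  37.4  55.9]
rib [-23.  -37.8  56.2]
```

View pics/scene12.png

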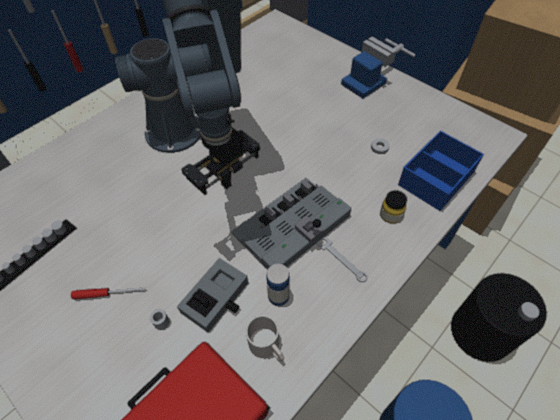

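The lever is on: knob at dock x 131, at the stop. The three packs are home, the plug is in the right-hand socket at (205,303), and the bystanders are unmoved. The arm is clear.

```bash
python3 -c "
from rig import ticket
print(ticket.hand_in())"
```

```text
the job is handed in; nothing more can be done
None
```

The job is handed in: I switched the dock off first, slid all three packs on the bench fully home (slots 0–2), pressed the only plug flush into the right-hand socket, and switched the dock back on last. The other things were left where they were.

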